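# Pack the doll's bath kit and medicine kit

### The arm

A 6-joint arm with a two-finger parallel gripper is mounted at the origin on the work surface. World frame = base frame: x ahead of the robot, y to its left, z up, the work surface at z = 0. Lengths are in m, angles in degrees, forces in N, time in s.
With the tool pointing down it reaches from about 0.35 to 0.875 m from the base axis. Payload 4.2 kg.
Tool frame: the origin (TCP) lies midway between the tips of the shut fingers; the grasp point (between the pads) lies 19 mm behind it; z points along the fingers, y is the direction in which the jaws open and shut (so a half turn about z gives the same grasp; the last joint's range is limited). The gripper opens to 87 mm and grips with 3 to 60 N. Pads are 19 mm wide; open, the fingers measure 117 mm over their backs; the gripper's body (75 mm by 190 mm) begins 51 mm behind the grasp point.
Start: joints at [-61.158, 22.042, 0.453, 0, -68.411, -14.817], TCP at [0.151, -0.606, 0.223] pointing down, gripper open.
Joint ranges: [-179.83, 179.83], [-69.29, 118.12], [-61.27, 80.66], [-181.25, 117.63], [-171.15, -9.14], [-177.46, 177.46]. Speed limits (degrees/s): [159.86, 159.86, 180, 180, 180, 180].

### API

Orientations are given as a 3x3 rotation matrix whose columns are the frame's x, y, z axes.
In Python, from station import sense, capture, get_calibration, finish_job, spot_in, spot_point gives the robot as it stands.
- The arm moves only by the shell command python3 -m inch 'ROWS'. ROWS is JSON, a list of rows, each an object with "fingers": the finger opening in cm, from 0 to 8.7; "delta_pos": the shift along the tool's x, y, z in cm, a list of three; "spin": the turn about the tool's z in degrees. In form: [{"fingers": fingers, "delta_pos": [dx, dy, dz], "spin": spin}, ...]. A call has 1 to 20 rows; each row is the pose to reach, as a shift and turn from the pose commanded when the call began, along the tool's axes at that moment; what a row does not reach only later rows make up. A row lasts 1/10 s, in which the tool goes at most 50 mm and 8.59 degrees, less where a joint would pass 70% of its speed; a pose out of reach is approached as far as the arm can. A call with a gripper value outside its range is refused whole. The fingers move at their own pace and stop on an object; the grip force is fixed at half the most. Time passes only in rows, so rows that repeat a pose let the fingers close. It gives the time, the measured TCP pose, the force and the opening at its end, in the units of the state.
- sense(): the state, without advancing time (a new reading comes with each control period).
- capture(name): name is "side" or "top" or "wrist"; returns the picture (384x512x3 uint8, red, green, blue); there is no depth.
- get_calibration(name): a dict with "K" (3x3 intrinsics, pixels), "dist" ([k1, k2, p1, p2, k3] as OpenCV has them; the pictures are not rectified), "T" (4x4, takes a point from camera to world coordinates). Camera axes: x right, y up, looking along -z (the intrinsics and any distortion apply to the point x, -y, -z); pixel columns grow to the right and rows downward; lengths in m; the calibration is good to about 2 mm. A picture is of the moment at which its call begins: read the wrist's pose just before it. get_calibration takes no time and is no camera call; for the wrist camera it gives the pose at the moment of the call.
- finish_job(): hands the job in, once; it reports no verdict.
Trained networks look in the newest picture that a camera, given by its name, has taken for a name from the list of things; names that differ only in an ending like _2 or _b are one class to them, and where a whole thing is asked for, a point or a joint stands for the part that bears it (a point fixed in the world has none). Each returns a list of dicts, best first, with "conf" (0 to 1); they miss things now and then, are a little off and sometimes report something else, mostly with a low value. They report only what shows in the picture. A call takes as long as a camera call.
- spot_in(camera, target): "extent" ([left, top, right, bottom] as shares, 0 to 1, of the picture: columns of its width, rows of its height, round what is visible of it).
- spot_point(camera, target): "location" ([column, row] as shares, 0 to 1, of the picture: columns of its width, rows of its height: a listed point, or the origin of a listed thing).
The state is a dict: "time_s": time; "joints": joint angles; "joint_velocities": joint speeds; "effort": joint torques, N m; "tcp_pos": TCP position; "ee_rot": TCP orientation; "wrist_force": force on the tool from outside, world axes, zero at the start; "moment": the same for the moment, N m; "gripper_width": opening from 0.0 (shut) to 1.0 (fully open).
Only numpy, scipy, OpenCV 4.12 (cv2) and the standard library are available. Lean on these libraries where they do the work, as an engineer would, in place of code of your own. Each camera call takes 0.05 s, during which the arm holds its last target.

### The job

Make up two kits for the dolls. The bath kit goes in the steel bathtub: the soap lying flat, one lidded jar standing, and the thin wooden bath board laid squarely across the middle of the rim, resting flat on both sides; draw the board out from under the front of the green step stool without shifting the stool. The medicine kit goes in the open white cabinet: the bottle standing in its large compartment and the other jar standing in its small one; leave the soap dish and the mirror where they are.

Things in the scene. Friction and masses are not known exactly. Their poses are not given: they have to be found in the camera images.
- tub: Steel toy bathtub, fixed: open trough 220 mm long (its x), 116 mm wide (y), inside 208 x 104 mm; a bead stands 4 mm out round the outside. Rim 36 mm and inside floor 6 mm above the table. A tap and two knobs, up to 52 mm high, stand outside its +x end; the spout reaches in over the rim to x = +98 mm. Origin: centre of its underside.
- cabinet: White toy medicine cabinet, fixed, on its back, its flap open flat on the table at its +x side (140 mm long, 5 thick). Open box 150 mm (x) by 120 (y), 25 high, walls and floor 4. A 4 mm cross wall at x = +15 mm splits it: large compartment (away from the flap) x = -71 to +13, small one (next to the flap) x = +17 to +71; both 112 along y. Origin: centre of the box's underside, flap left out.
- stool: Green plastic two-step stool, loose, about 0.2 kg, 88 mm (x) by 92 mm (y), 62 mm high at the back (+x), 35 mm at the front (-x). It stands on two feet at the back; its front bar (x = -44 to -32 mm), 7 mm above the table, rests on the board and sinks to the table when the board is gone. Not to be shifted. Origin: on the table at its centre.
- board: Thin wooden bath board, loose, 160 mm long (x), 26 mm wide (y), 7 mm thick, about 30 g, flat on the table. Its +x end is about 40 mm in under the stool's front, the rest sticks out towards the robot; its x runs along the stool's x, so it is drawn out along its own -x. Origin: centre of its underside.
- soap: Cream toy soap bar, 30 mm (x) by 50 mm (y), 20 mm high, rounded edges. Origin: centre of its underside. About 30 g.
- bottle: White plastic bottle, standing: body 40 mm across and 46 mm high, shoulder, then a grey cap 24 mm across up to 74 mm. The only one of its kind. Origin: centre of its underside, z up. About 50 g.
- jar_a: First white ceramic jar with a flat metal lid, 33 mm across, 42 mm high, standing; its twin is identical and either may go to either kit. Origin: centre of its underside, z up. About 40 g.
- jar_b: Second white ceramic jar with a flat metal lid, 33 mm across, 42 mm high, standing; its twin is identical and either may go to either kit. Origin: centre of its underside, z up. About 40 g.
- dish: Pink ceramic soap dish, loose bystander, an open tray 70 x 100 mm, 18 mm high. Not to be moved. Origin: centre of its underside.
- mirror: Wooden mirror stand, loose bystander, foot 60 x 90 mm, 98 mm high. Not to be moved. Origin: centre of its underside.

How it is judged (in metres and radians):
At the end, for the whole second after the job is handed in: Soap flat and one jar upright on the tub floor; other jar upright in the small compartment, bottle upright in the large one; board on the tub rim, its centre within 20 mm of the tub centre along x and y, crosswise within 0.2 rad; all level within 0.15 rad and at rest ((((x of jar_a in the frame of tub between -0.095 and 0.095 m and y of jar_a in the frame of tub between -0.045 and 0.045 m and z of jar_a in the frame of tub between 0 and 0.014 m) and (x of jar_b in the frame of cabinet between 0.025 and 0.063 m and y of jar_b in the frame of cabinet between -0.048 and 0.048 m and z of jar_b in the frame of cabinet between 0 and 0.012 m)) or ((x of jar_b in the frame of tub between -0.095 and 0.095 m and y of jar_b in the frame of tub between -0.045 and 0.045 m and z of jar_b in the frame of tub between 0 and 0.014 m) and (x of jar_a in the frame of cabinet between 0.025 and 0.063 m and y of jar_a in the frame of cabinet between -0.048 and 0.048 m and z of jar_a in the frame of cabinet between 0 and 0.012 m))) and x of soap in the frame of tub between -0.095 and 0.095 m and y of soap in the frame of tub between -0.045 and 0.045 m and z of soap in the frame of tub between 0 and 0.014 m and x of bottle in the frame of cabinet between -0.06 and 0 m and y of bottle in the frame of cabinet between -0.048 and 0.048 m and z of bottle in the frame of cabinet between 0 and 0.012 m and x of board in the frame of tub between -0.02 and 0.02 m and y of board in the frame of tub between -0.02 and 0.02 m and z of board in the frame of tub between 0.032 and 0.041 m and angle between the x axis of board and the y axis of tub, either way round below 0.2 rad and angle between each of jar_a, jar_b, bottle, soap, board's own z axis and vertical below 0.15 rad and linear speed of each of jar_a, jar_b, bottle, soap, board, stool below 0.02 m/s); the robot touches nothing.
It fails at once if the stool is shifted by more than 20 mm or tipped (distance of stool from where it was at the start of the episode above 0.02 m or angle between stool's own z axis and vertical above 0.25 rad).
It fails at once if the soap dish is moved by more than 15 mm (distance of dish from where it was at the start of the episode above 0.015 m).
It fails at once if the mirror stand is moved by more than 15 mm (distance of mirror from where it was at the start of the episode above 0.015 m).
It also fails if it takes over 125 s, if anything falls off the work surface, if the arm or the gripper's body presses on something with over 40 N, if the wrist force passes 120 N, or if a joint passes its speed limit or range.

## Working session

There is one attempt and no reset: what is moved stays moved. The work goes in short steps, Python scripts to look and compute and a shell command to move; the robot and the scene stay as the last step left them, time stands still between calls to the robot, and variables do not carry over. Pictures are saved under pics/ and viewed, and the job is handed in when it is done.

```bash
ls -la; mkdir -p pics
python3 - <<'E'
from station import *
import cv2,json
s=sense(); print(s)
for n in ["side","top","wrist"]:
    c=get_calibration(n); print(n,c)
    im=capture(n); cv2.imwrite(f"pics/{n}0.png",im[:,:,::-1])
E
```

```text
total 12
drwxr-xr-x  3 agent agent 4096 Dec  7 13:40 .
drwxr-xr-x 23 root  root  4096 Dec  7 13:40 ..
drwxr-xr-x  2 agent agent 4096 Dec  7 13:40 pics
{'time_s': 0.0, 'joints': array([-6.11555850e+01,  2.20909289e+01,  3.80793261e-01, -2.96336840e-02,
       -6.84114472e+01, -1.48151970e+01]), 'joint_velocities': array([ 0.00994963,  0.05594371, -0.06094657,  0.05941793,  0.00469128,
       -0.0333193 ]), 'effort': array([ 1.33587979e-03, -3.90665603e+01,  1.87409985e+01,  4.21978354e+00,
        1.11478884e-02, -1.79021176e-04]), 'tcp_pos': array([ 0.15137361, -0.60577497,  0.22146309]), 'ee_rot': array([[-9.70218446e-01, -2.42230888e-01, -6.02452457e-04],
       [-2.42231625e-01,  9.70216197e-01,  2.09071873e-03],
       [ 7.80724767e-05,  2.17438691e-03, -9.99997633e-01]]), 'wrist_force': array([ 0.81009998, -0.4154727 ,  0.19912682]), 'moment': array([-0.01149874,  0.01862911,  0.01140317]), 'gripper_width': 1.0020558686446757}
side {'K': array([[478.8540342 ,   0.        , 264.79299593],
       [  0.        , 478.8540342 , 194.61959291],
       [  0.        ,   0.        ,   1. 
[... 642 characters left out ...]
,  0.50980287],
       [-0.99989111, -0.00495569, -0.01390003,  0.00695808],
       [-0.01430684,  0.09465594,  0.99540724,  1.01225408],
       [ 0.        ,  0.        ,  0.        ,  1.        ]])}
wrist {'K': array([[321.14410742,   0.        , 259.80733586],
       [  0.        , 321.14410742, 191.27991078],
       [  0.        ,   0.        ,   1.        ]]), 'dist': array([-0.05333909,  0.        ,  0.        ,  0.        ,  0.        ]), 'T': array([[-0.24180712, -0.92839297, -0.28216273,  0.07327361],
       [ 0.97032374, -0.23103534, -0.07137581, -0.62567061],
       [ 0.00107524, -0.29104838,  0.95670773,  0.384085  ],
       [ 0.        ,  0.        ,  0.        ,  1.        ]])}
```

View pics/top0.png

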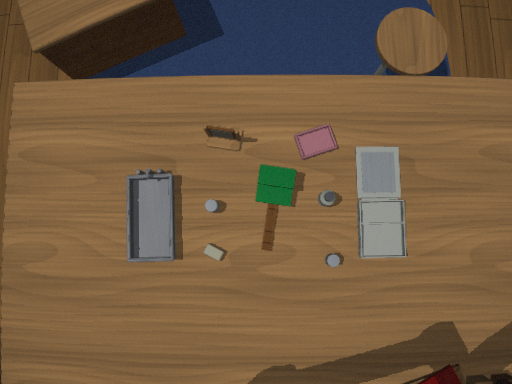

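View pics/side0.png

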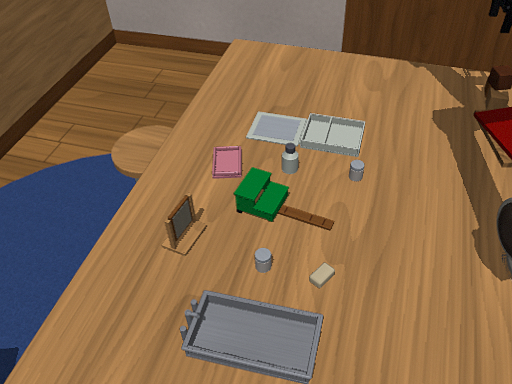

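View pics/wrist0.png

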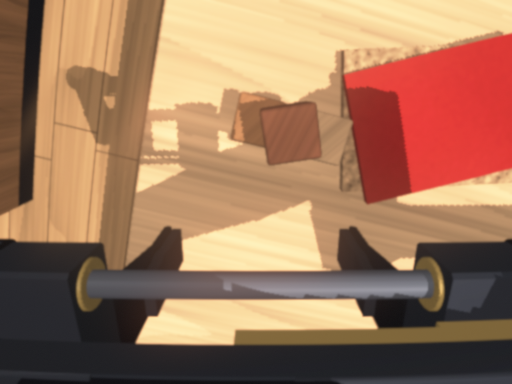

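The top view shows tub (150,217), soap (214,252), jars (212,205) and (333,260), bottle (328,198), stool (276,185), board (269,228), cabinet (382,228), dish (316,142) and mirror (224,139). The side view shows all of them too. Next I'll run the detectors and triangulate.

```bash
cat > h.py <<'E'
import numpy as np, cv2
from station import *
def und(cal,uv):
    return cv2.undistortPoints(np.array(uv,float).reshape(-1,1,2),cal["K"],cal["dist"]).reshape(-1,2)
def ray(cal,uv):
    p=und(cal,uv); d=np.c_[p[:,0],-p[:,1],-np.ones(len(p))]
    return cal["T"][:3,3], d@cal["T"][:3,:3].T
def plane(cal,uv,z):
    o,d=ray(cal,uv); return o+d*((z-o[2])/d[:,2])[:,None]
def tri(c1,uv1,c2,uv2):
    o1,d1=ray(c1,uv1);o2,d2=ray(c2,uv2)
    out=[]
    for a,b in zip(d1,d2):
        A=np.c_[a,-b]; t=np.linalg.lstsq(A,o2-o1,rcond=None)[0]
        p=o1+t[0]*a;q=o2+t[1]*b; out.append(np.r_[(p+q)/2,np.linalg.norm(p-q)])
    return np.array(out)
def proj(cal,P):
    P=np.atleast_2d(P); R=cal["T"][:3,:3]; c=(P-cal["T"][:3,3])@R
    c=c*[1,-1,-1]
    return cv2.projectPoints(c.astype(float),np.zeros(3),np.zeros(3),cal["K"],cal["dist"])[0].reshape(-1,2)
def save(n,name,box=None,scale=1):
    im=capture(n)
    np.save(f"pics/{name}.npy",im)
    if box: im=im[box[1]:box[3],box[0]:box[2]]
    im=cv2.resize(im,None,fx=scale,fy=scale,interpolation=cv2.INTER_CUBIC)
    cv2.imwrite(f"pics/{name}.png",im[:,:,::-1])
E
python3 - <<'E'
from h import *
for n in ["tub","cabinet","stool","board","soap","bottle","jar_a","dish","mirror"]:
    for c in ["top","side"]:
        cal=get_calibration(c)
        for r in spot_point(c,n)[:3]:
            uv=np.array(r["location"])*[512,384]
            print(n,c,round(r["conf"],2),uv.round(1),plane(cal,[uv],0).round(3))
E
python3 - <<'E'
import cv2
im=cv2.imread('pics/top0.png');
cv2.imwrite('pics/t_l.png',cv2.resize(im[160:270,120:300],None,fx=4.4,fy=4.4,interpolation=cv2.INTER_CUBIC))
cv2.imwrite('pics/t_r.png',cv2.resize(im[140:270,250:420],None,fx=4.6,fy=4.6,interpolation=cv2.INTER_CUBIC))
im=cv2.imread('pics/side0.png');
cv2.imwrite('pics/s_l.png',cv2.resize(im[240:384,160:350],None,fx=4.1,fy=4.1,interpolation=cv2.INTER_CUBIC))
cv2.imwrite('pics/s_r.png',cv2.resize(im[100:240,200:380],None,fx=4.2,fy=4.2,interpolation=cv2.INTER_CUBIC))
E
```

```text
tub top 0.62 [155.8 219.3] [[0.546 0.304 0.   ]]
tub side 0.87 [253.9 340.5] [[0.55  0.311 0.   ]]
cabinet top 0.92 [381.5 229.9] [[ 0.516 -0.299  0.   ]]
cabinet side 0.93 [331.1 136.6] [[ 0.522 -0.299  0.   ]]
cabinet side 0.38 [257.6 342.2] [[0.542 0.312 0.   ]]
cabinet side 0.38 [356.  172.6] [[ 0.438 -0.178  0.   ]]
stool top 0.83 [273.7 188.6] [[ 0.628 -0.013  0.   ]]
stool side 0.7 [263.9 205.7] [[ 0.625 -0.014  0.   ]]
board top 0.72 [268.5 220.5] [[0.543 0.002 0.   ]]
board side 0.88 [296.9 214.9] [[ 0.546 -0.006 -0.   ]]
soap top 0.64 [215.1 253. ] [[0.457 0.143 0.   ]]
soap top 0.36 [381.  231.8] [[ 0.511 -0.298  0.   ]]
soap top 0.26 [270.1 220. ] [[ 0.544 -0.003  0.   ]]
soap side 0.83 [319.1 277.6] [[0.464 0.146 0.   ]]
soap side 0.52 [330.8 137.9] [[ 0.522 -0.294  0.   ]]
soap side 0.4 [226.2 163.9] [[ 0.755 -0.127  0.   ]]
bottle top 0.64 [323.6 196.5] [[ 0.606 -0.146  0.   ]]
bottle side 0.83 [290.7 165.3] [[ 0.598 -0.163  0.   ]]
bottle side 0.16 [332.1 133.7] [[ 0.522 -0.312  0.   ]]
jar_a top 0.55 [213.1 205.4] [[0.583 0.149 0.   ]]
jar_a top 0.48 [332.8 258.3] [[ 0.442 -0.167  0.   ]]
jar_a side 0.81 [263.8 268.1] [[0.577 0.152 0.   ]]
jar_a side 0.49 [356.5 174.2] [[ 0.436 -0.173  0.   ]]
dish top 0.74 [318.3 141.7] [[ 0.755 -0.135  0.   ]]
dish side 0.55 [228.4 164.6] [[ 0.749 -0.126  0.   ]]
mirror top 0.74 [223.5 141.3] [[0.758 0.123 0.   ]]
mirror top 0.18 [153.9 220.3] [[0.544 0.309 0.   ]]
mirror side 0.85 [183.7 239.4] [[0.764 0.126 0.   ]]
```

View pics/t_l.png

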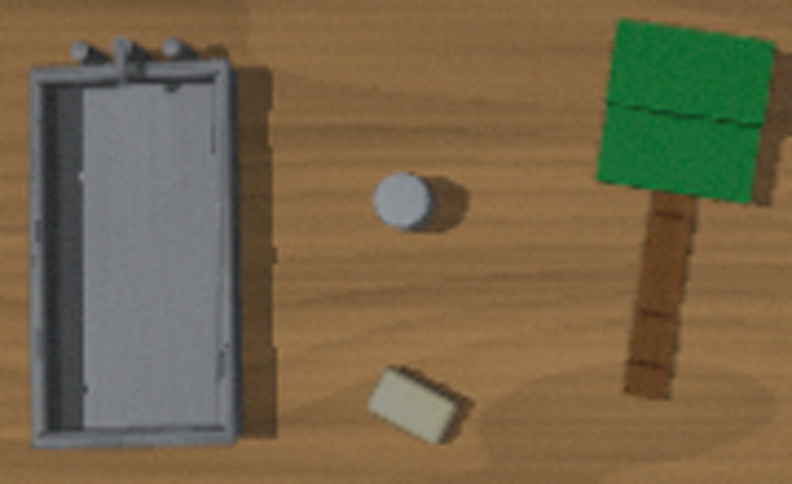

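View pics/t_r.png

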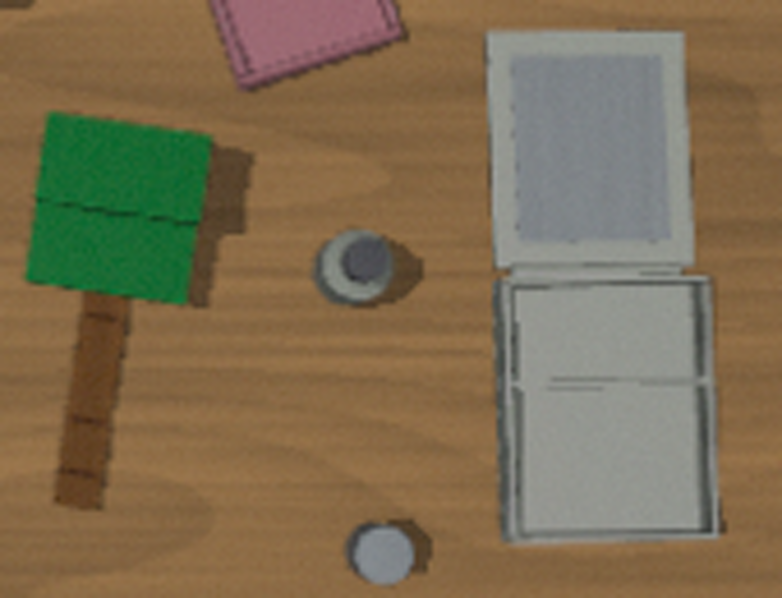

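View pics/s_l.png

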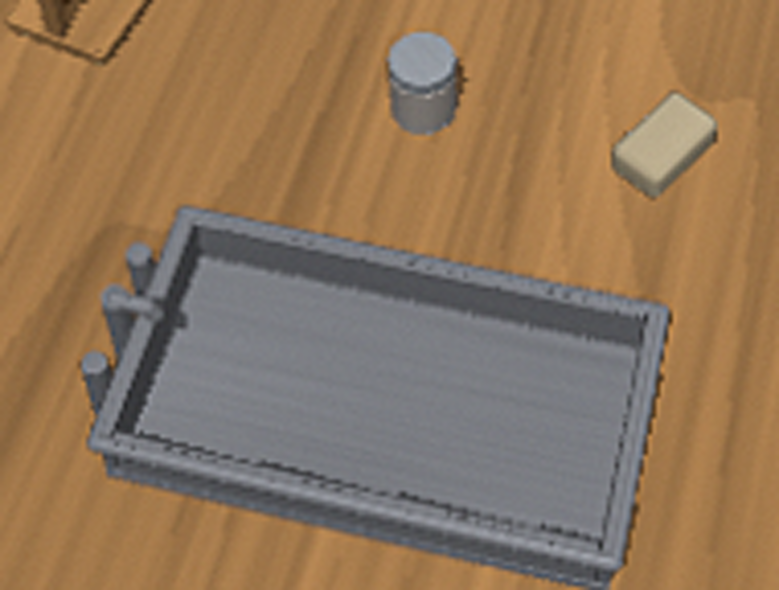

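View pics/s_r.png

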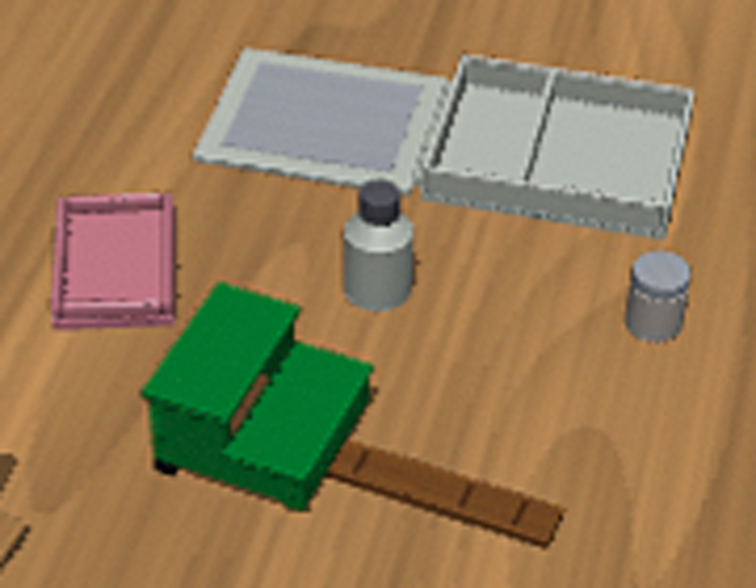

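```bash
cat > m1.py <<'E'
from h import *
ct,cs=get_calibration("top"),get_calibration("side")
def f(p,o,s): return (np.array(p,float)+.5)/s-.5+o
TL=lambda *p:f(p,[120,160],4.4); TR=lambda *p:f(p,[250,140],4.6)
SL=lambda *p:f(p,[160,240],4.1); SR=lambda *p:f(p,[200,100],4.2)
def go(n,a,b): print(n); print(tri(ct,a,cs,b).round(4))
go("tub rim +x+y,+x-y,-x-y,-x+y",TL((32,68),(233,60),(237,441),(34,447)),SL((92,447),(183,208),(667,307),(617,567)))
go("jar1 lid",TL((402,201)),SL((423,57)))
go("jar2 lid",TR((384,554)),SR((661,275)))
go("bottle cap",TR((367,257)),SR((380,192)))
go("soap",TL((389,367),(460,408),(440,444),(370,405)),SL((716,130),(676,93),(614,150),(655,183))[[0,1,2,3]])
go("board end",TL((624,393),(669,399)),SR((549,537),(564,510)))
go("cab +x+y,+x-y,-x-y,-x+y",TR((497,281),(712,279),(718,535),(503,541)),SR((425,190),(462,57),(692,90),(668,222)))
go("stool low front corners +y,-y",TL((598,182),(752,204)),SR((308,478),(373,370)))
go("stool top back corners +y,-y",TL((619,19),(775,45)),SR((147,391),(219,284)))
E
python3 m1.py
```

```text
tub rim +x+y,+x-y,-x-y,-x+y
[[0.6603 0.3746 0.0326 0.0036]
 [0.6652 0.2526 0.0312 0.0018]
 [0.4404 0.246  0.0341 0.0015]
 [0.4361 0.3671 0.035  0.0014]]
jar1 lid
[[0.5798 0.1486 0.043  0.0014]]
jar2 lid
[[ 0.4392 -0.1615  0.0388  0.002 ]]
bottle cap
[[ 0.5996 -0.1491  0.075   0.0031]]
soap
[[ 4.601e-01  1.541e-01  4.040e-02  4.880e-02]
 [ 4.596e-01  1.175e-01  1.560e-02  1.000e-04]
 [ 4.605e-01  1.370e-01 -6.900e-03  4.840e-02]
 [ 4.602e-01  1.710e-01  1.470e-02  2.100e-03]]
board end
[[ 0.4669  0.0204  0.0109  0.0023]
 [ 0.4631 -0.0064  0.0034  0.0019]]
cab +x+y,+x-y,-x-y,-x+y
[[ 0.5915 -0.2351  0.0089  0.0035]
 [ 0.593  -0.3559  0.0226  0.0009]
 [ 0.4463 -0.3536  0.0262  0.0027]
 [ 0.4436 -0.233   0.0175  0.0033]]
stool low front corners +y,-y
[[ 0.5906  0.0347  0.036   0.002 ]
 [ 0.5783 -0.0553  0.0301  0.0009]]
stool top back corners +y,-y
[[ 6.811e-01  2.150e-02  6.290e-02  4.200e-03]
 [ 6.677e-01 -6.750e-02  6.140e-02  2.000e-04]]
```

```bash
cat >> m1.py <<'E'
print("----")
go("soap fixed",TL((389,367),(460,408),(440,444),(370,405)),SL((614,150),(676,93),(716,130),(655,183)))
def pl(n,a,b,z):
    A=plane(ct,a,z)[:,:2];B=plane(cs,b,z)[:,:2]; print(n,"top",A.mean(0).round(4),"side",B.mean(0).round(4)); return A,B
def ang(n,A,i): # dirs
    for X in A:
        d=sum(X[p]-X[q] for p,q in i); print(n,"angle",np.degrees(np.arctan2(d[1],d[0])).round(2),np.linalg.norm(d/len(i)).round(4))
r=pl("tub",TL((32,68),(233,60),(237,441),(34,447)),SL((92,447),(183,208),(667,307),(617,567)),.036);ang("tub",r,[(0,3),(1,2)])
r=pl("cab",TR((497,281),(712,279),(718,535),(503,541)),SR((425,190),(462,57),(692,90),(668,222)),.025);ang("cab",r,[(0,3),(1,2)])
pl("jar1",TL((402,201)),SL((423,57)),.042);pl("jar2",TR((384,554)),SR((661,275)),.042);pl("cap",TR((367,257)),SR((380,192)),.074)
r=pl("soap",TL((389,367),(460,408),(440,444),(370,405)),SL((614,150),(676,93),(716,130),(655,183)),.02);ang("soap short",r,[(0,3),(1,2)]);ang("soap long",r,[(0,1),(3,2)])
r=pl("boardend",TL((624,393),(669,399)),SR((549,537),(564,510)),.007);ang("board y",r,[(0,1)])
r=pl("stool lo",TL((598,182),(752,204)),SR((308,478),(373,370)),.035);ang("stool y",r,[(0,1)])
r=pl("board edges at stool",TL((652,196),(696,196)),SR((327,476),(343,444)),.007)
print(r)
E
python3 m1.py | sed -n '/----/,$p'
```

```text
----
soap fixed
[[4.827e-01 1.594e-01 1.710e-02 2.200e-03]
 [4.596e-01 1.175e-01 1.560e-02 1.000e-04]
 [4.375e-01 1.300e-01 9.700e-03 9.000e-04]
 [4.602e-01 1.710e-01 1.470e-02 2.100e-03]]
tub top [0.5512 0.3095] side [0.5487 0.3114]
tub angle 1.67 0.2245
tub angle 2.16 0.2226
cab top [ 0.5194 -0.2927] side [ 0.5164 -0.2873]
cab angle -0.27 0.1455
cab angle 2.16 0.1462
jar1 top [0.5805 0.1489] side [0.5793 0.1478]
jar2 top [ 0.4404 -0.1608] side [ 0.438  -0.1581]
cap top [ 0.6012 -0.1491] side [ 0.5983 -0.1505]
soap top [0.461  0.1438] side [0.459  0.1484]
soap short angle -27.81 0.0245
soap short angle -33.25 0.0271
soap long angle 60.76 0.048
soap long angle 60.39 0.0446
boardend top [0.466  0.0072] side [0.464  0.0067]
board y angle 82.25 0.027
board y angle 78.4 0.0206
stool lo top [ 0.585 -0.01 ] side [ 0.5833 -0.0084]
stool y angle 81.57 0.0909
stool y angle 81.18 0.0854
board edges at stool top [ 0.5854 -0.0099] side [ 0.5862 -0.0068]
(array([[ 0.58545021,  0.00330145],
       [ 0.58532299, -0.02313311]]), array([[ 0.58735652,  0.00550936],
       [ 0.58502828, -0.01912514]]))
```

```bash
cat >> h.py <<'E'
def rows(x,y,z,jaw=None):
    s=sense(); R=s["ee_rot"]; p=s["tcp_pos"]
    ja=np.degrees(np.arctan2(R[1,1],R[0,1]))
    d=R.T@(np.array([x,y,z])-p)*100
    sp=0
    if jaw is not None:
        sp=-(jaw-ja); sp=(sp+90)%180-90
    print("t",round(s["time_s"],2),"tcp",p.round(4),"jaw",ja.round(2),"J6",s["joints"][5].round(1),"F",s["wrist_force"].round(1),"w",round(s["gripper_width"]*8.7,2),"| delta",d.round(2),"spin",round(sp,2))
E
python3 -c "
from h import *
rows(.4395,-.160,.15,90)"
```

```text
t 1.05 tcp [ 0.1515 -0.6063  0.2226] jaw 104.02 J6 -14.8 F [-1.1 -0.1  0.1] w 8.7 | delta [-38.76  36.33   7.25] spin 14.02
```

```bash
python3 -m inch '[{"fingers":6,"delta_pos":[-38.8,36.3,3],"spin":14},{"fingers":6,"delta_pos":[-38.8,36.3,3],"spin":14},{"fingers":6,"delta_pos":[-38.8,36.3,3],"spin":14},{"fingers":6,"delta_pos":[-38.8,36.3,3],"spin":14},{"fingers":6,"delta_pos":[-38.8,36.3,3],"spin":14},{"fingers":6,"delta_pos":[-38.8,36.3,3],"spin":14},{"fingers":6,"delta_pos":[-38.8,36.3,3],"spin":14},{"fingers":6,"delta_pos":[-38.8,36.3,3],"spin":14},{"fingers":6,"delta_pos":[-38.8,36.3,3],"spin":14},{"fingers":6,"delta_pos":[-38.8,36.3,3],"spin":14},{"fingers":6,"delta_pos":[-38.8,36.3,7.2],"spin":14},{"fingers":6,"delta_pos":[-38.8,36.3,7.2],"spin":14},{"fingers":6,"delta_pos":[-38.8,36.3,7.2],"spin":14},{"fingers":6,"delta_pos":[-38.8,36.3,7.2],"spin":14},{"fingers":6,"delta_pos":[-38.8,36.3,7.2],"spin":14}]'
python3 -c "
from h import *
save('wrist','w1'); rows(.4395,-.160,.010,90)
c=get_calibration('wrist'); print(proj(c,[[.4395,-.16,.042],[.4395,-.16,0]]))"
```

```text
time_s: 2.55
tcp_pos: [0.4402, -0.1611, 0.1517]
ee_rot: [[-1.0, 0.001, 0.002], [0.001, 1.0, -0.0], [-0.002, -0.0, -1.0]]
wrist_force: [0.2, 0.2, -0.0]
gripper_width: 0.689
t 2.6 tcp [ 0.4402 -0.1611  0.1517] jaw 89.93 J6 -89.9 F [ 0.7 -0.7 -0.4] w 5.96 | delta [ 0.1   0.11 14.17] spin -0.07
[[261.48369549 187.76895617]
 [261.33186973 175.97366173]]
```

View pics/w1.png

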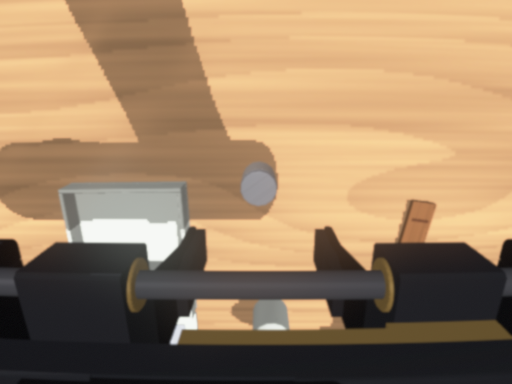

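```bash
python3 -m inch '[{"fingers":6,"delta_pos":[0.1,0.1,5],"spin":0},{"fingers":6,"delta_pos":[0.1,0.1,9],"spin":0},{"fingers":6,"delta_pos":[0.1,0.1,12],"spin":0},{"fingers":6,"delta_pos":[0.1,0.1,13.9],"spin":0},{"fingers":6,"delta_pos":[0.1,0.1,13.9],"spin":0},{"fingers":6,"delta_pos":[0.1,0.1,13.9],"spin":0},{"fingers":2.5,"delta_pos":[0.1,0.1,13.9],"spin":0},{"fingers":2.5,"delta_pos":[0.1,0.1,13.9],"spin":0},{"fingers":2.5,"delta_pos":[0.1,0.1,13.9],"spin":0},{"fingers":2.5,"delta_pos":[0.1,0.1,13.9],"spin":0},{"fingers":2.5,"delta_pos":[0.1,0.1,13.9],"spin":0},{"fingers":2.5,"delta_pos":[0.1,0.1,13.9],"spin":0},{"fingers":2.5,"delta_pos":[0.1,0.1,11.9],"spin":0},{"fingers":2.5,"delta_pos":[0.1,0.1,8],"spin":0},{"fingers":2.5,"delta_pos":[0.1,0.1,4],"spin":0},{"fingers":2.5,"delta_pos":[0.1,0.1,4],"spin":0}]'
python3 -c "
from h import *
rows(.562,-.292,.10,90)"
```

```text
time_s: 4.2
tcp_pos: [0.4427, -0.1594, 0.1154]
ee_rot: [[-1.0, -0.002, 0.011], [-0.002, 1.0, -0.001], [-0.011, -0.001, -1.0]]
wrist_force: [0.2, 0.2, -0.8]
gripper_width: 0.374
t 4.2 tcp [ 0.4427 -0.1594  0.1154] jaw 90.1 J6 -90.1 F [ 0.2  0.2 -0.8] w 3.25 | delta [-11.89 -13.27   1.69] spin 0.1
```

```bash
python3 -m inch '[{"fingers":2.5,"delta_pos":[-3,-3.3,0],"spin":0},{"fingers":2.5,"delta_pos":[-6,-6.6,0],"spin":0},{"fingers":2.5,"delta_pos":[-9,-9.9,0],"spin":0},{"fingers":2.5,"delta_pos":[-12.2,-13.2,0],"spin":0},{"fingers":2.5,"delta_pos":[-12.2,-13.2,2],"spin":0},{"fingers":2.5,"delta_pos":[-12.2,-13.2,4],"spin":0},{"fingers":2.5,"delta_pos":[-12.2,-13.2,4],"spin":0},{"fingers":2.5,"delta_pos":[-12.2,-13.2,4],"spin":0},{"fingers":2.5,"delta_pos":[-12.2,-13.2,4],"spin":0}]'
python3 -c "
from h import *
rows(.562,-.292,.017,90)
save('wrist','w2');save('side','s2',(200,60,400,210),4)"
```

```text
time_s: 5.1
tcp_pos: [0.5616, -0.2911, 0.0715]
ee_rot: [[-1.0, -0.001, 0.002], [-0.001, 1.0, -0.001], [-0.002, -0.001, -1.0]]
wrist_force: [-0.5, -0.0, -0.4]
gripper_width: 0.37
t 5.1 tcp [ 0.5616 -0.2911  0.0715] jaw 90.06 J6 -77.2 F [-0.5 -0.  -0.4] w 3.22 | delta [-0.03 -0.09  5.45] spin 0.06
```

View pics/w2.png

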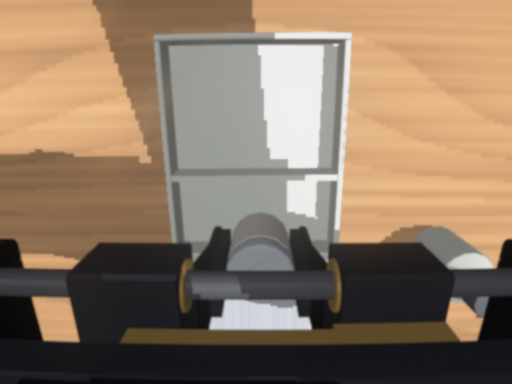

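View pics/s2.png

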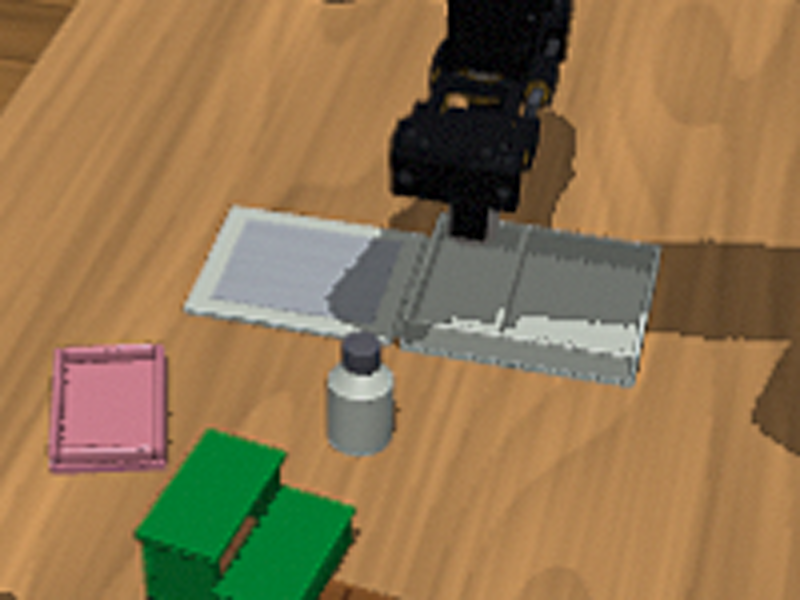

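The wrist view shows the held jar over the small compartment, the cross wall at row ~176 and the cabinet's -x corners at (155,37) and (350,36). I'll check those against my estimate.

```bash
python3 -c "
from h import *
c=get_calibration('wrist')
print(plane(c,[(155,37),(350,36),(168,176),(342,176)],.025).round(4))"
```

```text
[[ 0.4476 -0.3547  0.025 ]
 [ 0.4471 -0.2371  0.025 ]
 [ 0.5343 -0.3534  0.025 ]
 [ 0.5342 -0.236   0.025 ]]
```

```bash
python3 -m inch '[{"fingers":2.5,"delta_pos":[-0.2,-0.3,1],"spin":0},{"fingers":2.5,"delta_pos":[-0.2,-0.3,2.5],"spin":0},{"fingers":2.5,"delta_pos":[-0.2,-0.3,4],"spin":0},{"fingers":2.5,"delta_pos":[-0.2,-0.3,5],"spin":0},{"fingers":2.5,"delta_pos":[-0.2,-0.3,5.4],"spin":0},{"fingers":2.5,"delta_pos":[-0.2,-0.3,5.4],"spin":0},{"fingers":2.5,"delta_pos":[-0.2,-0.3,5.4],"spin":0}]'
python3 -m inch '[{"fingers":4.6,"delta_pos":[0,0,0],"spin":0},{"fingers":4.6,"delta_pos":[0,0,0],"spin":0},{"fingers":4.6,"delta_pos":[0,0,0],"spin":0},{"fingers":4.6,"delta_pos":[0,0,-2],"spin":0},{"fingers":4.6,"delta_pos":[0,0,-6],"spin":0},{"fingers":6.5,"delta_pos":[0,0,-10],"spin":0},{"fingers":6.5,"delta_pos":[0,0,-13],"spin":0},{"fingers":6.5,"delta_pos":[0,0,-13],"spin":0},{"fingers":6.5,"delta_pos":[0,0,-13],"spin":0}]'
python3 -c "
from h import *
rows(.600,-.1495,.135,90)
save('wrist','w3');save('top','t3',(300,120,430,270),4)"
```

```text
time_s: 5.9
tcp_pos: [0.5634, -0.2942, 0.0168]
ee_rot: [[-1.0, -0.001, 0.001], [-0.001, 1.0, -0.0], [-0.001, -0.0, -1.0]]
wrist_force: [-0.5, 0.2, 0.5]
gripper_width: 0.371
time_s: 6.8
tcp_pos: [0.5632, -0.294, 0.1473]
ee_rot: [[-1.0, -0.0, 0.002], [-0.0, 1.0, 0.0], [-0.002, 0.0, -1.0]]
wrist_force: [-0.2, -1.0, -1.1]
gripper_width: 0.728
t 6.8 tcp [ 0.5632 -0.294   0.1473] jaw 90.01 J6 -77.0 F [-0.2 -1.  -1.1] w 6.33 | delta [-3.69 14.44  1.24] spin 0.01
```

View pics/w3.png

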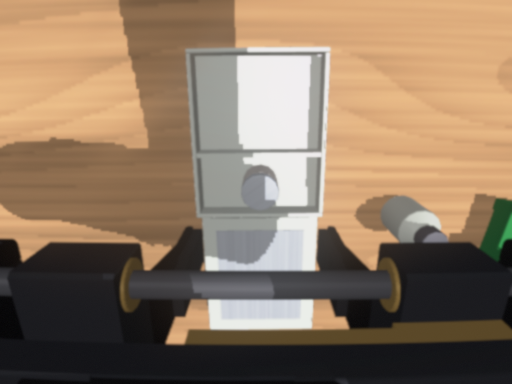

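View pics/t3.png

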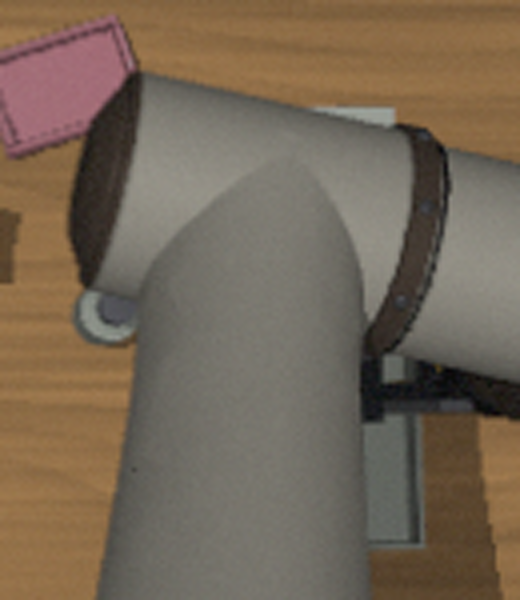

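The jar stands in the small compartment (wrist view, lid at (261,190)). Next the bottle.

```bash
python3 -m inch '[{"fingers":6.5,"delta_pos":[-1.3,5,0],"spin":0},{"fingers":6.5,"delta_pos":[-2.6,10,0],"spin":0},{"fingers":6.5,"delta_pos":[-3.7,14.4,0],"spin":0},{"fingers":6.5,"delta_pos":[-3.7,14.4,0],"spin":0},{"fingers":6.5,"delta_pos":[-3.7,14.4,0],"spin":0},{"fingers":6.5,"delta_pos":[-3.7,14.4,0],"spin":0}]'
python3 -c "
from h import *
save('wrist','w4');c=get_calibration('wrist');rows(.600,-.1495,.015,90)
print(proj(c,[[.6,-.1495,.074],[.6,-.1495,0]]))"
```

```text
time_s: 7.5
tcp_pos: [0.5992, -0.1505, 0.1454]
ee_rot: [[-1.0, 0.0, -0.002], [0.0, 1.0, -0.0], [0.002, -0.0, -1.0]]
wrist_force: [0.4, 0.1, -0.0]
gripper_width: 0.745
t 7.55 tcp [ 0.5993 -0.151   0.1456] jaw 89.95 J6 -90.9 F [ 0.7  0.1 -0. ] w 6.49 | delta [-0.1   0.15 13.06] spin -0.05
[[262.13466788 203.8206199 ]
 [261.70247658 179.42574619]]
```

View pics/w4.png

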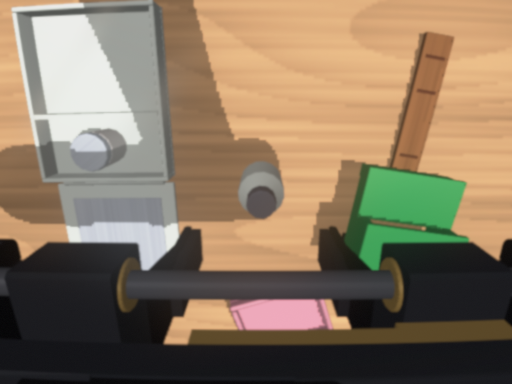

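```bash
python3 -m inch '[{"fingers":6.5,"delta_pos":[-0.1,0.1,4],"spin":0},{"fingers":6.5,"delta_pos":[-0.1,0.1,8],"spin":0},{"fingers":6.5,"delta_pos":[-0.1,0.1,11],"spin":0},{"fingers":6.5,"delta_pos":[-0.1,0.1,13],"spin":0},{"fingers":6.5,"delta_pos":[-0.1,0.1,13],"spin":0},{"fingers":6.5,"delta_pos":[-0.1,0.1,13],"spin":0},{"fingers":3.2,"delta_pos":[-0.1,0.1,13],"spin":0},{"fingers":3.2,"delta_pos":[-0.1,0.1,13],"spin":0},{"fingers":3.2,"delta_pos":[-0.1,0.1,13],"spin":0},{"fingers":3.2,"delta_pos":[-0.1,0.1,13],"spin":0},{"fingers":3.2,"delta_pos":[-0.1,0.1,13],"spin":0},{"fingers":3.2,"delta_pos":[-0.1,0.1,13],"spin":0},{"fingers":3.2,"delta_pos":[-0.1,0.1,13],"spin":0}]'
python3 -m inch '[{"fingers":3.2,"delta_pos":[0,0,-2],"spin":0},{"fingers":3.2,"delta_pos":[0,0,-5],"spin":0},{"fingers":3.2,"delta_pos":[0,0,-8],"spin":0},{"fingers":3.2,"delta_pos":[0,0,-9],"spin":0},{"fingers":3.2,"delta_pos":[0,0,-9],"spin":0},{"fingers":3.2,"delta_pos":[0,0,-9],"spin":0}]'
python3 -c "
from h import *
rows(.489,-.2945,.10,90)"
```

```text
time_s: 8.85
tcp_pos: [0.6013, -0.149, 0.0173]
ee_rot: [[-1.0, -0.001, 0.001], [-0.001, 1.0, -0.0], [-0.001, -0.0, -1.0]]
wrist_force: [-1.8, 0.4, 5.7]
gripper_width: 0.451
time_s: 9.45
tcp_pos: [0.5999, -0.1488, 0.105]
ee_rot: [[-1.0, 0.0, -0.003], [0.0, 1.0, 0.001], [0.003, 0.001, -1.0]]
wrist_force: [0.6, -0.6, -1.0]
gripper_width: 0.448
t 9.45 tcp [ 0.5999 -0.1488  0.105 ] jaw 89.99 J6 -91.0 F [ 0.6 -0.6 -1. ] w 3.9 | delta [ 11.09 -14.57   0.51] spin -0.01
```

```bash
python3 -m inch '[{"fingers":3.2,"delta_pos":[2.7,-3.6,0],"spin":0},{"fingers":3.2,"delta_pos":[5.4,-7.2,0],"spin":0},{"fingers":3.2,"delta_pos":[8.1,-10.8,0],"spin":0},{"fingers":3.2,"delta_pos":[11.1,-14.6,0],"spin":0},{"fingers":3.2,"delta_pos":[11.1,-14.6,1.5],"spin":0},{"fingers":3.2,"delta_pos":[11.1,-14.6,3],"spin":0},{"fingers":3.2,"delta_pos":[11.1,-14.6,4],"spin":0},{"fingers":3.2,"delta_pos":[11.1,-14.6,4],"spin":0},{"fingers":3.2,"delta_pos":[11.1,-14.6,4],"spin":0}]'
python3 -c "
from h import *
rows(.489,-.2945,.021,90)
save('wrist','w5');save('side','s5',(240,60,400,180),5)"
```

```text
time_s: 10.35
tcp_pos: [0.49, -0.2948, 0.0659]
ee_rot: [[-1.0, -0.001, -0.001], [-0.001, 1.0, 0.0], [0.001, 0.0, -1.0]]
wrist_force: [0.1, -0.4, -0.7]
gripper_width: 0.45
t 10.35 tcp [ 0.49   -0.2948  0.0659] jaw 90.07 J6 -75.1 F [ 0.1 -0.4 -0.7] w 3.91 | delta [0.1  0.03 4.49] spin 0.07
```

View pics/s5.png

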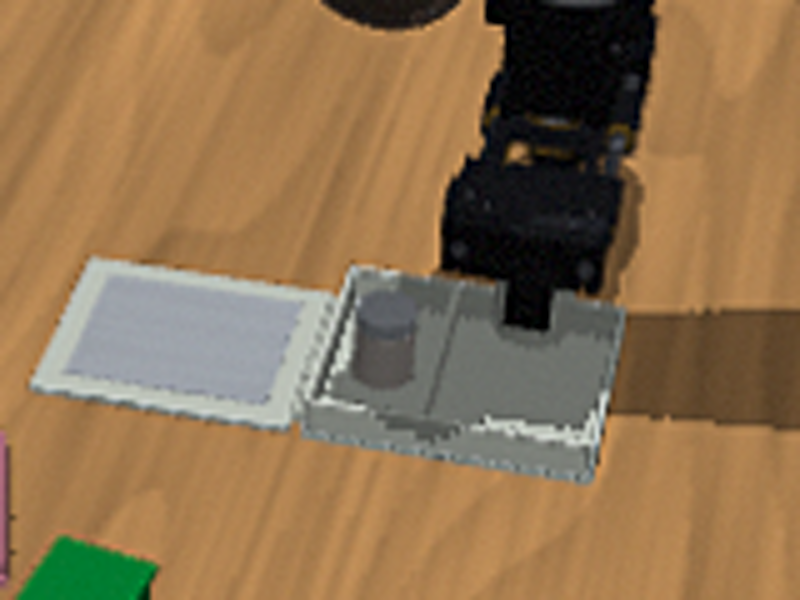

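View pics/w5.png

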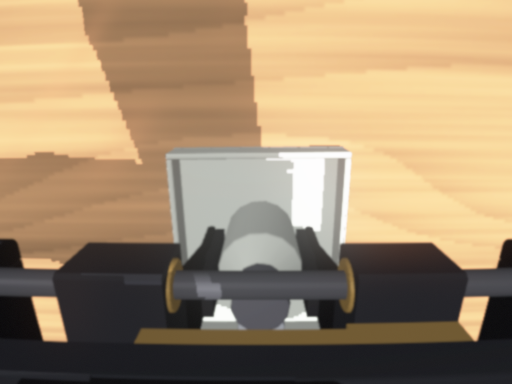

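```bash
python3 -m inch '[{"fingers":3.2,"delta_pos":[0.1,0,1.5],"spin":0},{"fingers":3.2,"delta_pos":[0.1,0,3],"spin":0},{"fingers":3.2,"delta_pos":[0.1,0,4],"spin":0},{"fingers":3.2,"delta_pos":[0.1,0,4.4],"spin":0},{"fingers":3.2,"delta_pos":[0.1,0,4.4],"spin":0},{"fingers":3.2,"delta_pos":[0.1,0,4.4],"spin":0}]'
```

```text
time_s: 11.05
tcp_pos: [0.4896, -0.2953, 0.0231]
ee_rot: [[-1.0, -0.001, 0.001], [-0.001, 1.0, -0.0], [-0.001, -0.001, -1.0]]
wrist_force: [-0.2, -0.5, -0.7]
gripper_width: 0.452
```

```bash
python3 -m inch '[{"fingers":3.2,"delta_pos":[0,0,0.1],"spin":0},{"fingers":3.2,"delta_pos":[0,0,0.2],"spin":0},{"fingers":3.2,"delta_pos":[0,0,0.2],"spin":0}]'
python3 -m inch '[{"fingers":5.8,"delta_pos":[0,0,0],"spin":0},{"fingers":5.8,"delta_pos":[0,0,0],"spin":0},{"fingers":5.8,"delta_pos":[0,0,0],"spin":0},{"fingers":5.8,"delta_pos":[0,0,0],"spin":0},{"fingers":5.8,"delta_pos":[0,0,-2],"spin":0},{"fingers":5.8,"delta_pos":[0,0,-6],"spin":0},{"fingers":5.8,"delta_pos":[0,0,-10],"spin":0},{"fingers":5.8,"delta_pos":[0,0,-14],"spin":0},{"fingers":5.8,"delta_pos":[0,0,-14],"spin":0},{"fingers":5.8,"delta_pos":[0,0,-14],"spin":0}]'
python3 -c "
from h import *
rows(.580,.1485,.15,91.9)
save('wrist','w6');save('side','s6',(240,60,400,180),5)"
```

```text
time_s: 11.35
tcp_pos: [0.4894, -0.2952, 0.0213]
ee_rot: [[-1.0, -0.001, 0.001], [-0.001, 1.0, -0.0], [-0.001, -0.0, -1.0]]
wrist_force: [-1.4, 1.1, 3.6]
gripper_width: 0.448
time_s: 12.35
tcp_pos: [0.4893, -0.295, 0.1615]
ee_rot: [[-1.0, -0.0, 0.002], [-0.0, 1.0, -0.0], [-0.002, -0.0, -1.0]]
wrist_force: [-0.4, 0.5, -0.5]
gripper_width: 0.666
t 12.35 tcp [ 0.4893 -0.295   0.1615] jaw 90.01 J6 -75.1 F [-0.4  0.5 -0.5] w 5.79 | delta [-9.08 44.35  1.16] spin -1.89
```

View pics/s6.png

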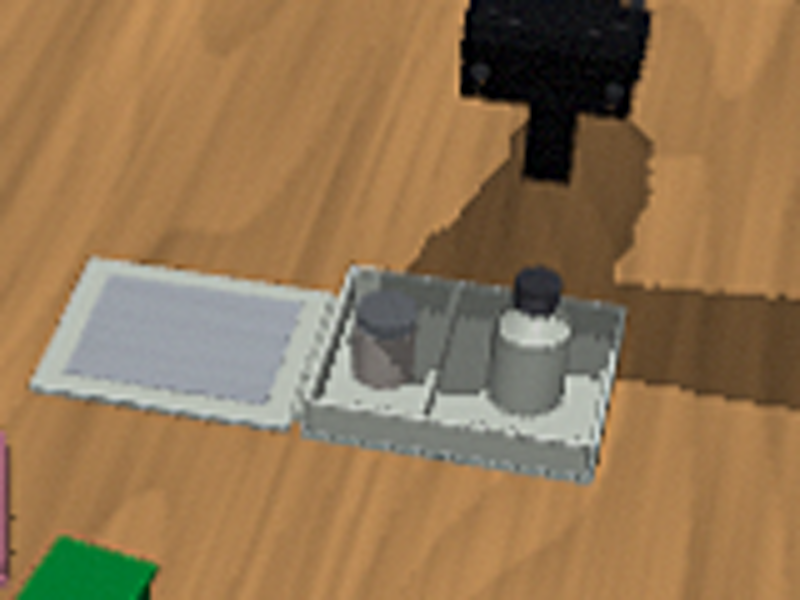

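View pics/w6.png

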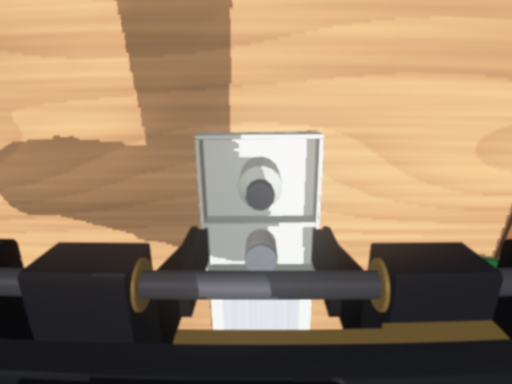

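Bottle and jar both stand in their compartments (side view, bottle at (535,345), jar at (385,340)). Next the other jar, for the tub.

```bash
python3 -m inch '[{"fingers":6,"delta_pos":[-9.1,44.3,0],"spin":-2},{"fingers":6,"delta_pos":[-9.1,44.3,0],"spin":-2},{"fingers":6,"delta_pos":[-9.1,44.3,0],"spin":-2},{"fingers":6,"delta_pos":[-9.1,44.3,0],"spin":-2},{"fingers":6,"delta_pos":[-9.1,44.3,0],"spin":-2},{"fingers":6,"delta_pos":[-9.1,44.3,0],"spin":-2},{"fingers":6,"delta_pos":[-9.1,44.3,0],"spin":-2},{"fingers":6,"delta_pos":[-9.1,44.3,0],"spin":-2},{"fingers":6,"delta_pos":[-9.1,44.3,0],"spin":-2},{"fingers":6,"delta_pos":[-9.1,44.3,0],"spin":-2},{"fingers":6,"delta_pos":[-9.1,44.3,2],"spin":-2},{"fingers":6,"delta_pos":[-9.1,44.3,4],"spin":-2},{"fingers":6,"delta_pos":[-9.1,44.3,4],"spin":-2},{"fingers":6,"delta_pos":[-9.1,44.3,4],"spin":-2},{"fingers":6,"delta_pos":[-9.1,44.3,4],"spin":-2}]'
python3 -c "
from h import *
save('wrist','w7');c=get_calibration('wrist');rows(.580,.1485,.012,91.9)
print(proj(c,[[.58,.1485,.042],[.58,.1485,0]]))"
```

```text
time_s: 13.95
tcp_pos: [0.5804, 0.1478, 0.1212]
ee_rot: [[-0.999, -0.035, 0.001], [-0.035, 0.999, 0.0], [-0.001, 0.0, -1.0]]
wrist_force: [0.6, 0.2, -0.1]
gripper_width: 0.69
t 14.0 tcp [0.5804 0.1479 0.1215] jaw 92.01 J6 -117.8 F [-1.4 -0.3 -0.3] w 5.99 | delta [ 0.06  0.06 10.95] spin 0.11
[[260.97596309 198.93594307]
 [260.84544201 184.50388589]]
```

View pics/w7.png

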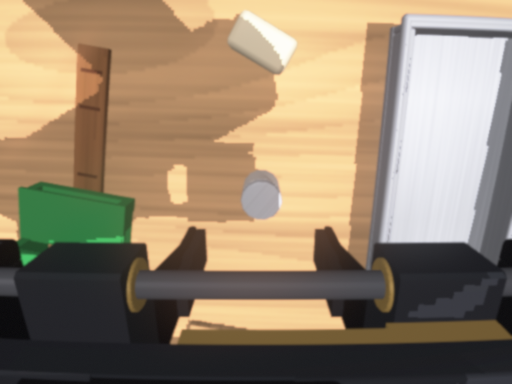

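```bash
python3 -m inch '[{"fingers":6,"delta_pos":[0.1,0.1,4],"spin":0},{"fingers":6,"delta_pos":[0.1,0.1,8],"spin":0},{"fingers":6,"delta_pos":[0.1,0.1,10.9],"spin":0},{"fingers":6,"delta_pos":[0.1,0.1,10.9],"spin":0},{"fingers":6,"delta_pos":[0.1,0.1,10.9],"spin":0},{"fingers":2.5,"delta_pos":[0.1,0.1,10.9],"spin":0},{"fingers":2.5,"delta_pos":[0.1,0.1,10.9],"spin":0},{"fingers":2.5,"delta_pos":[0.1,0.1,10.9],"spin":0},{"fingers":2.5,"delta_pos":[0.1,0.1,10.9],"spin":0},{"fingers":2.5,"delta_pos":[0.1,0.1,10.9],"spin":0},{"fingers":2.5,"delta_pos":[0.1,0.1,10.9],"spin":0}]'
python3 -m inch '[{"fingers":2.5,"delta_pos":[0,0,-2],"spin":0},{"fingers":2.5,"delta_pos":[0,0,-5],"spin":0},{"fingers":2.5,"delta_pos":[0,0,-9],"spin":0},{"fingers":2.5,"delta_pos":[0,0,-10],"spin":0},{"fingers":2.5,"delta_pos":[0,0,-10],"spin":0},{"fingers":2.5,"delta_pos":[0,0,-10],"spin":0}]'
python3 -c "
from h import *
rows(.492,.308,.11,91.9)"
```

```text
time_s: 15.1
tcp_pos: [0.5791, 0.1491, 0.0123]
ee_rot: [[-0.999, -0.036, 0.001], [-0.036, 0.999, 0.0], [-0.001, 0.0, -1.0]]
wrist_force: [-1.0, 0.6, 5.2]
gripper_width: 0.371
time_s: 15.7
tcp_pos: [0.5778, 0.1486, 0.1103]
ee_rot: [[-0.999, -0.035, -0.002], [-0.035, 0.999, -0.0], [0.002, -0.0, -1.0]]
wrist_force: [-0.7, -0.8, -1.0]
gripper_width: 0.373
t 15.7 tcp [0.5778 0.1486 0.1103] jaw 91.99 J6 -117.9 F [-0.7 -0.8 -1. ] w 3.25 | delta [ 8.02 16.23  0.05] spin 0.09
```

```bash
python3 -m inch '[{"fingers":2.5,"delta_pos":[2,4,0],"spin":0},{"fingers":2.5,"delta_pos":[4,8,0],"spin":0},{"fingers":2.5,"delta_pos":[6,12,0],"spin":0},{"fingers":2.5,"delta_pos":[8.1,16.2,0],"spin":0},{"fingers":2.5,"delta_pos":[8.1,16.2,1],"spin":0},{"fingers":2.5,"delta_pos":[8.1,16.2,2.5],"spin":0},{"fingers":2.5,"delta_pos":[8.1,16.2,3],"spin":0},{"fingers":2.5,"delta_pos":[8.1,16.2,3],"spin":0},{"fingers":2.5,"delta_pos":[8.1,16.2,3],"spin":0}]'
python3 -c "
from h import *
rows(.492,.308,.020,91.9)
save('wrist','w8')"
```

```text
time_s: 16.6
tcp_pos: [0.4923, 0.3074, 0.0811]
ee_rot: [[-0.999, -0.035, -0.001], [-0.035, 0.999, -0.001], [0.001, -0.001, -1.0]]
wrist_force: [0.4, 0.0, -1.0]
gripper_width: 0.372
t 16.6 tcp [0.4923 0.3074 0.0811] jaw 91.98 J6 -136.0 F [ 0.4  0.  -1. ] w 3.24 | delta [0.03 0.07 6.11] spin 0.08
```

View pics/w8.png

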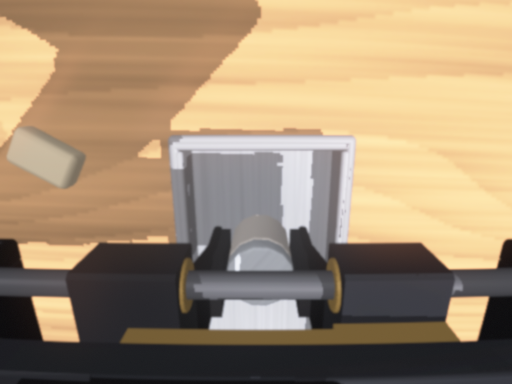

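The jar hangs centred between the tub's side walls (wrist view, walls at columns ~180 and ~345). I'll check the -x end against the tub estimate and lower.

```bash
python3 -c "
from h import *
c=get_calibration('wrist')
print(plane(c,[(172,138),(354,138)],.036).round(4))"
python3 -m inch '[{"fingers":2.5,"delta_pos":[0,0.1,2],"spin":0},{"fingers":2.5,"delta_pos":[0,0.1,4],"spin":0},{"fingers":2.5,"delta_pos":[0,0.1,5.5],"spin":0},{"fingers":2.5,"delta_pos":[0,0.1,6.1],"spin":0},{"fingers":2.5,"delta_pos":[0,0.1,6.2],"spin":0},{"fingers":2.5,"delta_pos":[0,0.1,6.2],"spin":0}]'
python3 -m inch '[{"fingers":4.8,"delta_pos":[0,0,0],"spin":0},{"fingers":4.8,"delta_pos":[0,0,0],"spin":0},{"fingers":4.8,"delta_pos":[0,0,0],"spin":0},{"fingers":4.8,"delta_pos":[0,0,-2],"spin":0},{"fingers":4.8,"delta_pos":[0,0,-6],"spin":0},{"fingers":4.8,"delta_pos":[0,0,-10],"spin":0},{"fingers":4.8,"delta_pos":[0,0,-11],"spin":0},{"fingers":4.8,"delta_pos":[0,0,-11],"spin":0},{"fingers":4.8,"delta_pos":[0,0,-11],"spin":0}]'
python3 -c "
from h import *
rows(.460,.1455,.12,-29.5)
save('wrist','w9');save('side','s9',(170,240,370,384),4)"
```

```text
[[0.4413 0.2486 0.036 ]
 [0.4372 0.3665 0.036 ]]
time_s: 17.25
tcp_pos: [0.4927, 0.3092, 0.0203]
ee_rot: [[-0.999, -0.035, 0.001], [-0.035, 0.999, 0.001], [-0.001, 0.001, -1.0]]
wrist_force: [-0.2, 0.3, -0.0]
gripper_width: 0.37
time_s: 18.15
tcp_pos: [0.4913, 0.3084, 0.1286]
ee_rot: [[-0.999, -0.035, -0.002], [-0.035, 0.999, -0.001], [0.002, -0.001, -1.0]]
wrist_force: [-0.4, -0.3, -0.3]
gripper_width: 0.553
t 18.15 tcp [0.4913 0.3084 0.1286] jaw 92.0 J6 -136.1 F [-0.4 -0.3 -0.3] w 4.81 | delta [  3.7  -16.17   0.88] spin -58.5
```

View pics/w9.png

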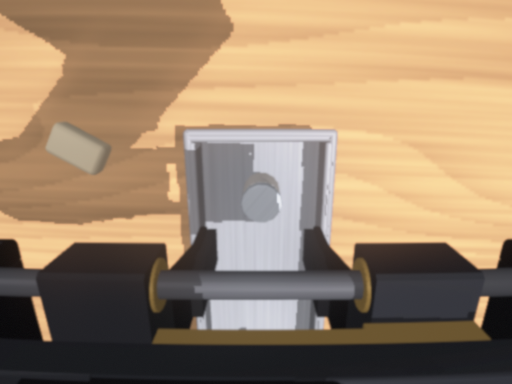

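View pics/s9.png

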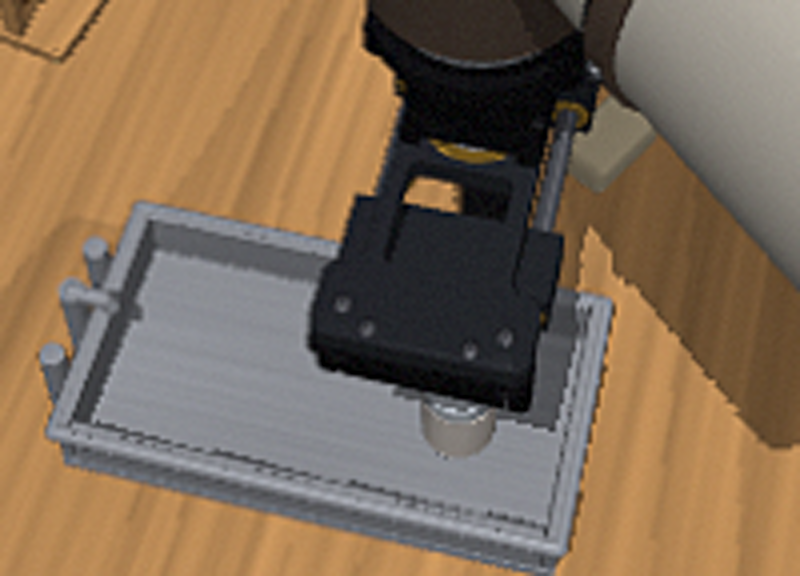

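```bash
python3 -m inch '[{"fingers":5,"delta_pos":[3.7,-16.2,0],"spin":-58.5},{"fingers":5,"delta_pos":[3.7,-16.2,0],"spin":-58.5},{"fingers":5,"delta_pos":[3.7,-16.2,0],"spin":-58.5},{"fingers":5,"delta_pos":[3.7,-16.2,0],"spin":-58.5},{"fingers":5,"delta_pos":[3.7,-16.2,0],"spin":-58.5},{"fingers":5,"delta_pos":[3.7,-16.2,0],"spin":-58.5},{"fingers":5,"delta_pos":[3.7,-16.2,0],"spin":-58.5},{"fingers":5,"delta_pos":[3.7,-16.2,0],"spin":-58.5},{"fingers":5,"delta_pos":[3.7,-16.2,0],"spin":-58.5},{"fingers":5,"delta_pos":[3.7,-16.2,0],"spin":-58.5}]'
python3 -c "
from h import *
save('wrist','w10');c=get_calibration('wrist');rows(.460,.1455,.004,-29.5)
a=np.radians(-29.5);u=np.array([np.cos(a),np.sin(a)]);v=np.array([-u[1],u[0]])
print(proj(c,[[*(np.array([.46,.1455])+u*i*.015+v*j*.025),.02] for i,j in [(0,0),(1,1),(1,-1),(-1,-1),(-1,1)]]).round(1))"
```

```text
time_s: 19.25
tcp_pos: [0.4606, 0.1456, 0.129]
ee_rot: [[-0.494, -0.87, -0.001], [-0.87, 0.494, -0.001], [0.001, 0.001, -1.0]]
wrist_force: [0.9, 0.8, -0.8]
gripper_width: 0.577
t 19.3 tcp [0.4606 0.1457 0.1291] jaw 150.45 J6 -66.4 F [ 0.4 -0.9  0.9] w 5.0 | delta [ 0.04  0.04 12.51] spin -0.05
[[260.2 188.7]
 [243.6 215.2]
 [242.7 160.8]
 [277.6 160.8]
 [276.8 215.2]]
```

View pics/w10.png

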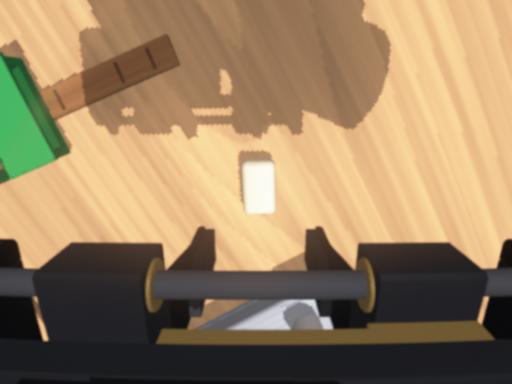

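```bash
python3 -m inch '[{"fingers":5,"delta_pos":[0,0,4],"spin":0},{"fingers":5,"delta_pos":[0,0,8],"spin":0},{"fingers":5,"delta_pos":[0,0,11],"spin":0},{"fingers":5,"delta_pos":[0,0,12.3],"spin":0},{"fingers":5,"delta_pos":[0,0,12.4],"spin":0},{"fingers":5,"delta_pos":[0,0,12.4],"spin":0},{"fingers":2.2,"delta_pos":[0,0,12.4],"spin":0},{"fingers":2.2,"delta_pos":[0,0,12.4],"spin":0},{"fingers":2.2,"delta_pos":[0,0,12.4],"spin":0},{"fingers":2.2,"delta_pos":[0,0,12.4],"spin":0},{"fingers":2.2,"delta_pos":[0,0,12.4],"spin":0},{"fingers":2.2,"delta_pos":[0,0,12.4],"spin":0}]'
python3 -m inch '[{"fingers":2.2,"delta_pos":[0,0,-2],"spin":0},{"fingers":2.2,"delta_pos":[0,0,-5],"spin":0},{"fingers":2.2,"delta_pos":[0,0,-9],"spin":0},{"fingers":2.2,"delta_pos":[0,0,-10],"spin":0},{"fingers":2.2,"delta_pos":[0,0,-10],"spin":0},{"fingers":2.2,"delta_pos":[0,0,-10],"spin":0}]'
python3 -c "
from h import *
rows(.611,.3115,.10,182)"
```

```text
time_s: 20.5
tcp_pos: [0.4612, 0.146, 0.0063]
ee_rot: [[-0.492, -0.871, 0.001], [-0.871, 0.492, 0.001], [-0.001, -0.001, -1.0]]
wrist_force: [-1.4, -0.2, 6.6]
gripper_width: 0.343
time_s: 21.1
tcp_pos: [0.4599, 0.1453, 0.1046]
ee_rot: [[-0.493, -0.87, -0.002], [-0.87, 0.493, -0.001], [0.001, 0.001, -1.0]]
wrist_force: [0.7, 0.2, -1.2]
gripper_width: 0.34
t 21.1 tcp [0.4599 0.1453 0.1046] jaw 150.49 J6 -66.3 F [ 0.7  0.2 -1.2] w 2.96 | delta [-21.91  -4.96   0.42] spin -31.51
```

```bash
python3 -m inch '[{"fingers":2.2,"delta_pos":[-4,-0.8,0],"spin":-5},{"fingers":2.2,"delta_pos":[-8,-1.6,0],"spin":-11},{"fingers":2.2,"delta_pos":[-12,-2.4,0],"spin":-17},{"fingers":2.2,"delta_pos":[-16,-3.2,0],"spin":-23},{"fingers":2.2,"delta_pos":[-20,-4,0],"spin":-29},{"fingers":2.2,"delta_pos":[-21.5,-4.4,0],"spin":-31.5},{"fingers":2.2,"delta_pos":[-21.5,-4.4,1],"spin":-31.5},{"fingers":2.2,"delta_pos":[-21.5,-4.4,2],"spin":-31.5},{"fingers":2.2,"delta_pos":[-21.5,-4.4,3],"spin":-31.5},{"fingers":2.2,"delta_pos":[-21.5,-4.4,3],"spin":-31.5},{"fingers":2.2,"delta_pos":[-21.5,-4.4,3],"spin":-31.5}]'
python3 -c "
from h import *
rows(.604,.311,.014,182)
save('wrist','w11');save('side','s11',(170,240,370,384),4)"
```

```text
time_s: 22.2
tcp_pos: [0.6044, 0.3105, 0.0752]
ee_rot: [[0.035, -0.999, -0.001], [-0.999, -0.035, -0.001], [0.001, 0.001, -1.0]]
wrist_force: [0.3, 0.0, -0.4]
gripper_width: 0.342
t 22.2 tcp [0.6044 0.3105 0.0752] jaw -178.0 J6 -38.8 F [ 0.3  0.  -0.4] w 2.97 | delta [-0.05  0.04  6.12] spin 0.0
```

View pics/w11.png

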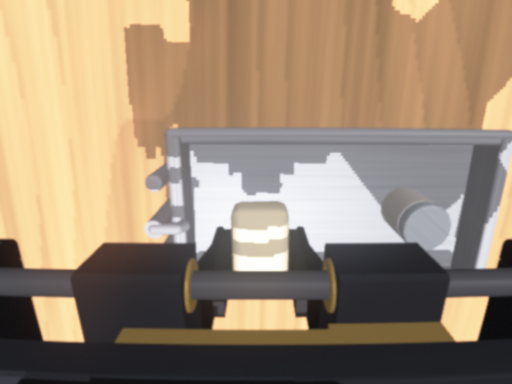

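View pics/s11.png

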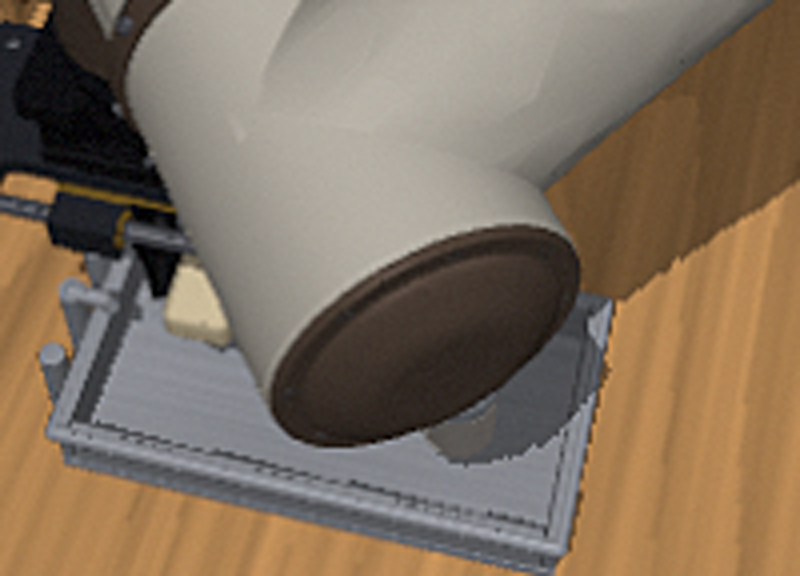

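The soap is level between the spout and the jar, clear of the walls. I'll lower it.

```bash
python3 -m inch '[{"fingers":2.2,"delta_pos":[0,0,2],"spin":0},{"fingers":2.2,"delta_pos":[0,0,4],"spin":0},{"fingers":2.2,"delta_pos":[0,0,5.5],"spin":0},{"fingers":2.2,"delta_pos":[0,0,6.2],"spin":0},{"fingers":2.2,"delta_pos":[0,0,6.3],"spin":0},{"fingers":2.2,"delta_pos":[0,0,6.3],"spin":0}]'
python3 -m inch '[{"fingers":4.2,"delta_pos":[0,0,0],"spin":0},{"fingers":4.2,"delta_pos":[0,0,0],"spin":0},{"fingers":4.2,"delta_pos":[0,0,0],"spin":0},{"fingers":4.2,"delta_pos":[0,0,-2],"spin":0},{"fingers":4.2,"delta_pos":[0,0,-6],"spin":0},{"fingers":4.2,"delta_pos":[0,0,-10],"spin":0},{"fingers":4.2,"delta_pos":[0,0,-13],"spin":0},{"fingers":4.2,"delta_pos":[0,0,-13],"spin":0},{"fingers":4.2,"delta_pos":[0,0,-13],"spin":0}]'
python3 -c "
from h import *
a=np.radians(-8.2); e=np.array([.4655,.007])
rows(*(e+.075*np.array([np.cos(a),np.sin(a)])),.143,81.8)
save('wrist','w12')"
```

```text
time_s: 22.9
tcp_pos: [0.6053, 0.3115, 0.0131]
ee_rot: [[0.035, -0.999, 0.001], [-0.999, -0.035, 0.001], [-0.001, -0.001, -1.0]]
wrist_force: [-0.6, 0.7, -1.6]
gripper_width: 0.345
time_s: 23.8
tcp_pos: [0.6049, 0.3114, 0.1435]
ee_rot: [[0.035, -0.999, 0.001], [-0.999, -0.035, 0.002], [-0.002, -0.001, -1.0]]
wrist_force: [-0.8, 0.3, -0.9]
gripper_width: 0.483
t 23.8 tcp [0.6049 0.3114 0.1435] jaw -177.99 J6 -38.8 F [-0.8  0.3 -0.9] w 4.2 | delta [ 3.126e+01  7.620e+00 -1.000e-02] spin -79.79
```

View pics/w12.png

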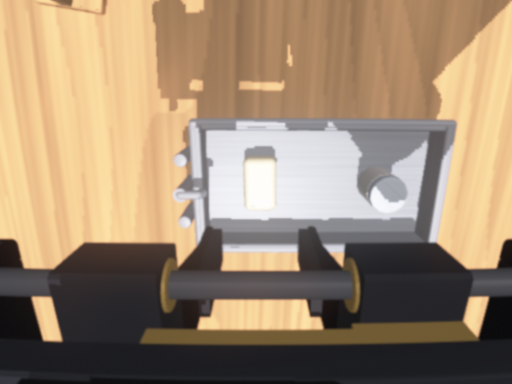

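The tub holds the soap flat at (261,183) and the jar standing at (388,192). I'll measure the tub centre again from this view and move over the board.

```bash
python3 -c "
from h import *
c=get_calibration('wrist')
print(plane(c,[(191,121),(455,122),(196,250),(438,250)],.036).round(4))"
python3 -m inch '[{"fingers":5,"delta_pos":[31.3,7.6,0],"spin":-79.8},{"fingers":5,"delta_pos":[31.3,7.6,0],"spin":-79.8},{"fingers":5,"delta_pos":[31.3,7.6,0],"spin":-79.8},{"fingers":5,"delta_pos":[31.3,7.6,0],"spin":-79.8},{"fingers":5,"delta_pos":[31.3,7.6,0],"spin":-79.8},{"fingers":5,"delta_pos":[31.3,7.6,0],"spin":-79.8},{"fingers":5,"delta_pos":[31.3,7.6,0],"spin":-79.8},{"fingers":5,"delta_pos":[31.3,7.6,0],"spin":-79.8},{"fingers":5,"delta_pos":[31.3,7.6,0],"spin":-79.8},{"fingers":5,"delta_pos":[31.3,7.6,0],"spin":-79.8},{"fingers":5,"delta_pos":[31.3,7.6,0],"spin":-79.8},{"fingers":5,"delta_pos":[31.3,7.6,0],"spin":-79.8},{"fingers":5,"delta_pos":[31.3,7.6,0],"spin":-79.8},{"fingers":5,"delta_pos":[31.3,7.6,0],"spin":-79.8}]'
python3 -c "
from h import *
a=np.radians(-8.2); e=np.array([.4655,.007]);u=np.array([np.cos(a),np.sin(a)]);v=np.array([-u[1],u[0]])
rows(*(e+.075*u),.004,81.8)
save('wrist','w13');c=get_calibration('wrist')
print(proj(c,[[*(e+i*u+j*v*.013),.007] for i,j in [(0,1),(0,-1),(.1,-1),(.1,1)]]).round(1))"
```

```text
[[0.6625 0.2536 0.036 ]
 [0.4422 0.2458 0.036 ]
 [0.6611 0.3711 0.036 ]
 [0.4334 0.3644 0.036 ]]
time_s: 25.25
tcp_pos: [0.5399, -0.0042, 0.1422]
ee_rot: [[0.99, -0.143, -0.001], [-0.143, -0.99, -0.0], [-0.001, 0.0, -1.0]]
wrist_force: [-0.0, -0.0, -1.0]
gripper_width: 0.576
t 25.25 tcp [ 0.5399 -0.0042  0.1422] jaw -98.19 J6 65.0 F [-0. -0. -1.] w 5.01 | delta [-1.000e-02 -5.000e-02  1.382e+01] spin 0.01
[[246.4 251. ]
 [271.6 251. ]
 [272.8 155. ]
 [245.1 155. ]]
```

View pics/w13.png

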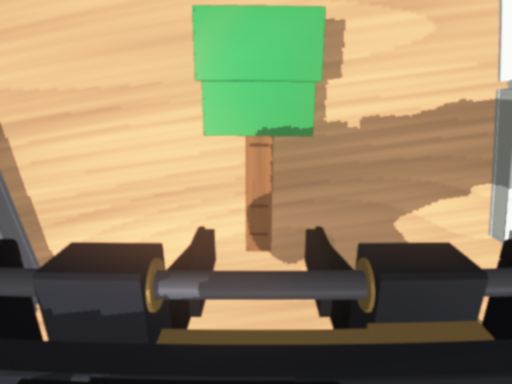

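The board lies straight between the jaws (edges at columns 245–272, end at row 250, as predicted). I'll descend and check before closing.

```bash
python3 -m inch '[{"fingers":5,"delta_pos":[0,0,4],"spin":0},{"fingers":5,"delta_pos":[0,0,8],"spin":0},{"fingers":5,"delta_pos":[0,0,11],"spin":0},{"fingers":4,"delta_pos":[0,0,13],"spin":0},{"fingers":4,"delta_pos":[0,0,13.6],"spin":0},{"fingers":4,"delta_pos":[0,0,13.8],"spin":0},{"fingers":4,"delta_pos":[0,0,13.8],"spin":0},{"fingers":4,"delta_pos":[0,0,13.8],"spin":0}]'
python3 -c "
from h import *
rows(.5397,-.0037,.003,81.8)
save('side','s14',(200,140,360,260),5)"
```

```text
time_s: 26.1
tcp_pos: [0.541, -0.004, 0.0058]
ee_rot: [[0.99, -0.142, 0.003], [-0.142, -0.99, 0.001], [0.003, -0.001, -1.0]]
wrist_force: [1.0, -0.1, 0.2]
gripper_width: 0.461
t 26.1 tcp [ 0.541  -0.004   0.0058] jaw -98.16 J6 65.1 F [ 1.  -0.1  0.2] w 4.01 | delta [-0.14 -0.01  0.28] spin 0.04
```

View pics/s14.png

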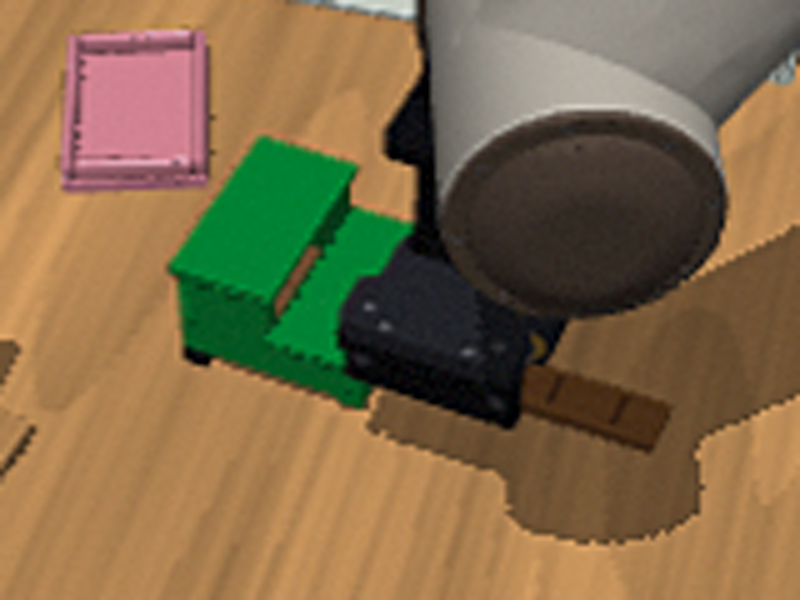

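```bash
python3 -m inch '[{"fingers":4,"delta_pos":[-0.1,0,0.2],"spin":0},{"fingers":4,"delta_pos":[-0.1,0,0.3],"spin":0},{"fingers":4,"delta_pos":[-0.1,0,0.3],"spin":0},{"fingers":4,"delta_pos":[-0.1,0,0.3],"spin":0}]'
```

```text
time_s: 26.55
tcp_pos: [0.5391, -0.0041, 0.0016]
ee_rot: [[0.99, -0.142, 0.0], [-0.142, -0.99, 0.0], [0.0, -0.0, -1.0]]
wrist_force: [0.1, -0.2, -0.6]
gripper_width: 0.46
```

```bash
python3 -m inch '[{"fingers":3,"delta_pos":[0,0,-0.1],"spin":0},{"fingers":2.3,"delta_pos":[0,0,-0.1],"spin":0},{"fingers":1.8,"delta_pos":[0,0,-0.1],"spin":0},{"fingers":1.8,"delta_pos":[0,0,-0.1],"spin":0},{"fingers":1.8,"delta_pos":[0,0,-0.1],"spin":0},{"fingers":1.8,"delta_pos":[0,0,-0.1],"spin":0}]'
python3 -c "
from h import *
rows(.5397,-.0037,.003,81.8)"
```

```text
time_s: 27.15
tcp_pos: [0.5392, -0.004, 0.0026]
ee_rot: [[0.99, -0.142, 0.0], [-0.142, -0.99, 0.0], [0.0, -0.0, -1.0]]
wrist_force: [-0.4, 0.3, 1.0]
gripper_width: 0.292
t 27.15 tcp [ 0.5392 -0.004   0.0026] jaw -98.17 J6 65.0 F [-0.4  0.3  1. ] w 2.54 | delta [ 0.05 -0.04 -0.04] spin 0.03
```

Gripped at 25.4 mm. First a 12 mm test pull, then I'll check the stool.

```bash
python3 -m inch '[{"fingers":1.8,"delta_pos":[-0.4,0,0],"spin":0},{"fingers":1.8,"delta_pos":[-0.8,0,0],"spin":0},{"fingers":1.8,"delta_pos":[-1.2,0,0],"spin":0},{"fingers":1.8,"delta_pos":[-1.2,0,0],"spin":0},{"fingers":1.8,"delta_pos":[-1.2,0,0],"spin":0}]'
python3 -c "
from h import *
rows(.5397,-.0037,.003,81.8)
save('side','s15',(200,140,360,260),5)
A=np.load('pics/s14.npy');B=np.load('pics/s15.npy')
g=lambda I:((I[:,:,1].astype(int)>I[:,:,0]+30)&(I[:,:,1].astype(int)>I[:,:,2]+30))
for I in(A,B):
  m=g(I)[150:240,225:300]; y,x=np.nonzero(m); print(m.sum(),x.min(),y.min(),y.max(),x.mean(),y.mean())
print((g(A)^g(B)).sum())"
```

```text
time_s: 27.65
tcp_pos: [0.5264, -0.0023, 0.0026]
ee_rot: [[0.99, -0.142, -0.001], [-0.142, -0.99, -0.0], [-0.001, 0.0, -1.0]]
wrist_force: [-1.1, 1.2, 2.5]
gripper_width: 0.288
t 27.65 tcp [ 0.5264 -0.0023  0.0026] jaw -98.18 J6 64.4 F [-1.1  1.2  2.5] w 2.51 | delta [ 1.34 -0.05 -0.04] spin 0.02
1457 9 17 71 30.968428277282086 42.79409746053535
1695 9 17 71 33.750442477876106 43.73392330383481
244
```

View pics/s15.png

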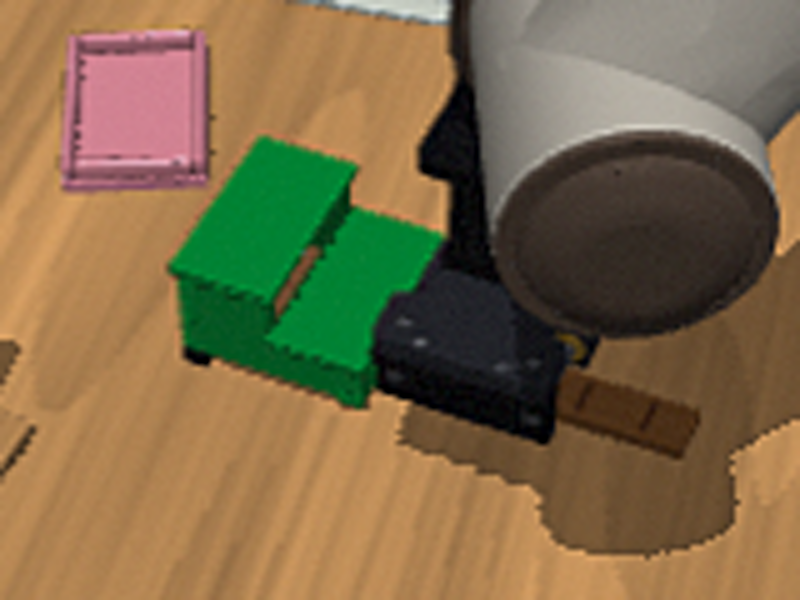

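The stool's outline is unchanged and the board's end moved from (668,405) to (698,412). I'll draw it the rest of the way.

```bash
python3 -m inch '[{"fingers":1.8,"delta_pos":[-0.5,0,0],"spin":0},{"fingers":1.8,"delta_pos":[-1,0,0],"spin":0},{"fingers":1.8,"delta_pos":[-1.5,0,0],"spin":0},{"fingers":1.8,"delta_pos":[-2,0,0],"spin":0},{"fingers":1.8,"delta_pos":[-2.5,0,0],"spin":0},{"fingers":1.8,"delta_pos":[-3,0,0],"spin":0},{"fingers":1.8,"delta_pos":[-3.5,0,0],"spin":0},{"fingers":1.8,"delta_pos":[-4.2,0,0],"spin":0},{"fingers":1.8,"delta_pos":[-5,0,0],"spin":0},{"fingers":1.8,"delta_pos":[-5,0,0],"spin":0},{"fingers":1.8,"delta_pos":[-5,0,0],"spin":0}]'
python3 -c "
from h import *
rows(.5397,-.0037,.003,81.8)
save('side','s16',(200,140,380,275),4.4);save('wrist','w16')"
```

```text
time_s: 28.8
tcp_pos: [0.4761, 0.0047, 0.0026]
ee_rot: [[0.99, -0.142, -0.003], [-0.142, -0.99, -0.001], [-0.003, 0.001, -1.0]]
wrist_force: [-4.3, 2.8, 6.1]
gripper_width: 0.29
t 28.8 tcp [0.4761 0.0047 0.0026] jaw -98.18 J6 61.7 F [-4.3  2.8  6.1] w 2.52 | delta [ 6.42 -0.08 -0.06] spin 0.02
```

View pics/s16.png

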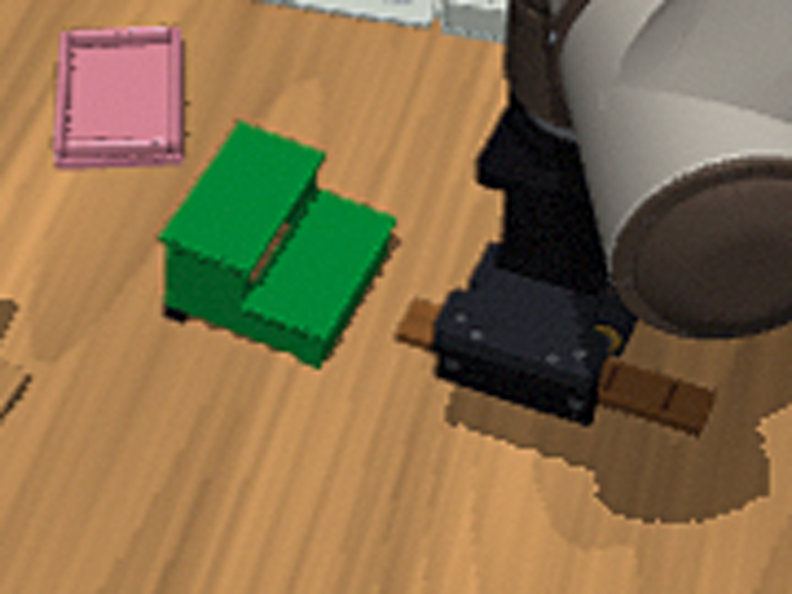

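View pics/w16.png

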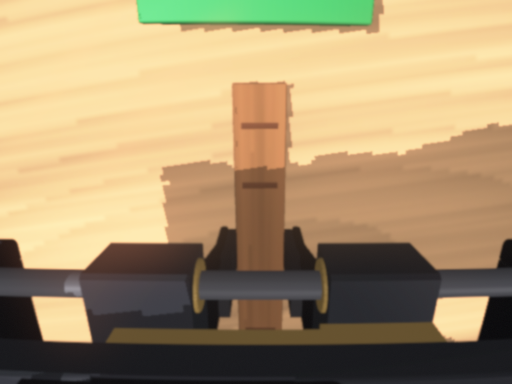

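The board is clear of the stool, which stands where it was. I'll measure where along the board I hold it, then lift.

```bash
python3 -c "
from h import *
c=get_calibration('wrist');s=sense()
p=plane(c,[(233,84),(287,84)],.007);print(p.round(4))
R=s['ee_rot'];print(((p-s['tcp_pos'])@R*100).round(2))"
python3 -m inch '[{"fingers":1.8,"delta_pos":[0,0,-1],"spin":0},{"fingers":1.8,"delta_pos":[0,0,-3],"spin":0},{"fingers":1.8,"delta_pos":[0,0,-6],"spin":0},{"fingers":1.8,"delta_pos":[0,0,-9],"spin":0},{"fingers":1.8,"delta_pos":[0,0,-11],"spin":0},{"fingers":1.8,"delta_pos":[0,0,-11],"spin":0},{"fingers":1.8,"delta_pos":[0,0,-11],"spin":0}]'
python3 -c "
from h import *
rows(.5505,.3095,.113,181.9)
save('wrist','w17');save('side','s17')"
```

```text
[[ 0.5617  0.0048  0.007 ]
 [ 0.558  -0.0203  0.007 ]]
[[ 8.47 -1.23 -0.47]
 [ 8.47  1.3  -0.47]]
time_s: 29.6
tcp_pos: [0.4773, 0.0046, 0.1127]
ee_rot: [[0.99, -0.143, 0.0], [-0.143, -0.99, 0.0], [0.0, -0.0, -1.0]]
wrist_force: [-0.8, 0.4, -0.8]
gripper_width: 0.289
t 29.6 tcp [0.4773 0.0046 0.1127] jaw -98.21 J6 61.7 F [-0.8  0.4 -0.8] w 2.52 | delta [ 2.890e+00 -3.122e+01 -2.000e-02] spin 79.89
```

View pics/s17.png

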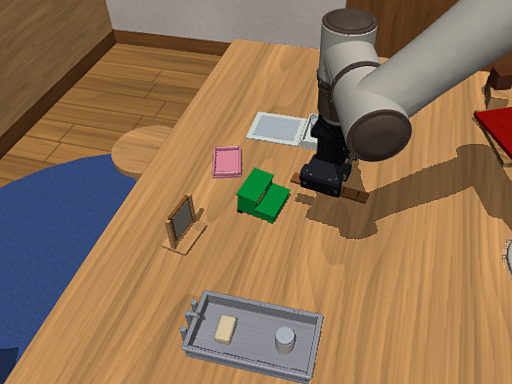

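View pics/w17.png

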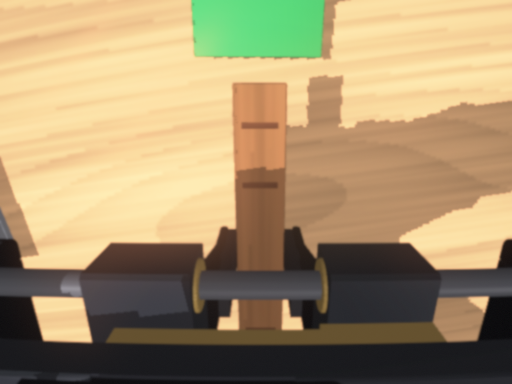

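```bash
python3 -m inch '[{"fingers":1.8,"delta_pos":[0.2,-2,0],"spin":5},{"fingers":1.8,"delta_pos":[0.4,-4.5,0],"spin":11},{"fingers":1.8,"delta_pos":[0.6,-7,0],"spin":17},{"fingers":1.8,"delta_pos":[0.8,-9.5,0],"spin":23},{"fingers":1.8,"delta_pos":[1,-12,0],"spin":29},{"fingers":1.8,"delta_pos":[1.2,-14.5,0],"spin":35},{"fingers":1.8,"delta_pos":[1.5,-17,0],"spin":41},{"fingers":1.8,"delta_pos":[1.7,-19.5,0],"spin":47},{"fingers":1.8,"delta_pos":[1.9,-22,0],"spin":53},{"fingers":1.8,"delta_pos":[2.1,-24.5,0],"spin":59},{"fingers":1.8,"delta_pos":[2.3,-27,0],"spin":65},{"fingers":1.8,"delta_pos":[2.5,-29.5,0],"spin":71},{"fingers":1.8,"delta_pos":[2.7,-31,0],"spin":77},{"fingers":1.8,"delta_pos":[2.8,-31.7,0],"spin":79.9},{"fingers":1.8,"delta_pos":[2.8,-31.7,0],"spin":79.9},{"fingers":1.8,"delta_pos":[2.8,-31.7,0],"spin":79.9},{"fingers":1.8,"delta_pos":[2.8,-31.7,0],"spin":79.9}]'
python3 -c "
from h import *
rows(.5505,.314,.035,181.9)
save('wrist','w18');save('side','s18',(160,200,360,350),4)"
```

```text
time_s: 31.4
tcp_pos: [0.55, 0.3137, 0.1118]
ee_rot: [[0.034, -0.999, -0.001], [-0.999, -0.034, -0.001], [0.001, 0.001, -1.0]]
wrist_force: [-0.5, -0.7, -0.5]
gripper_width: 0.294
t 31.4 tcp [0.55   0.3137 0.1118] jaw -178.06 J6 -42.4 F [-0.5 -0.7 -0.5] w 2.55 | delta [-0.04 -0.06  7.68] spin 0.04
```

View pics/w18.png

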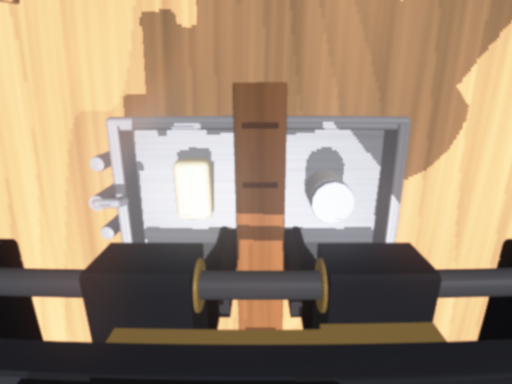

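View pics/s18.png

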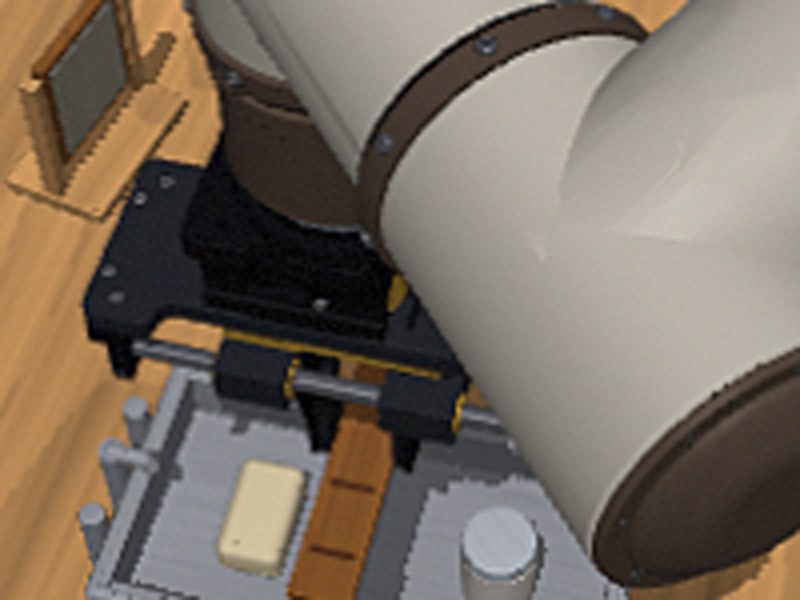

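```bash
python3 -m inch '[{"fingers":1.8,"delta_pos":[0,0,2],"spin":0},{"fingers":1.8,"delta_pos":[0,0,4],"spin":0},{"fingers":1.8,"delta_pos":[0,0,5.5],"spin":0},{"fingers":1.8,"delta_pos":[0,0,6.5],"spin":0},{"fingers":1.8,"delta_pos":[0,0,7],"spin":0},{"fingers":1.8,"delta_pos":[0,0,7.2],"spin":0},{"fingers":1.8,"delta_pos":[0,0,7.2],"spin":0},{"fingers":1.8,"delta_pos":[0,0,7.2],"spin":0}]'
python3 -c "
from h import *
save('side','s19',(160,200,360,350),4)"
```

```text
time_s: 32.3
tcp_pos: [0.5509, 0.3149, 0.0414]
ee_rot: [[0.034, -0.999, 0.001], [-0.999, -0.034, 0.001], [-0.001, -0.001, -1.0]]
wrist_force: [0.1, -0.0, -0.3]
gripper_width: 0.288
```

View pics/s19.png

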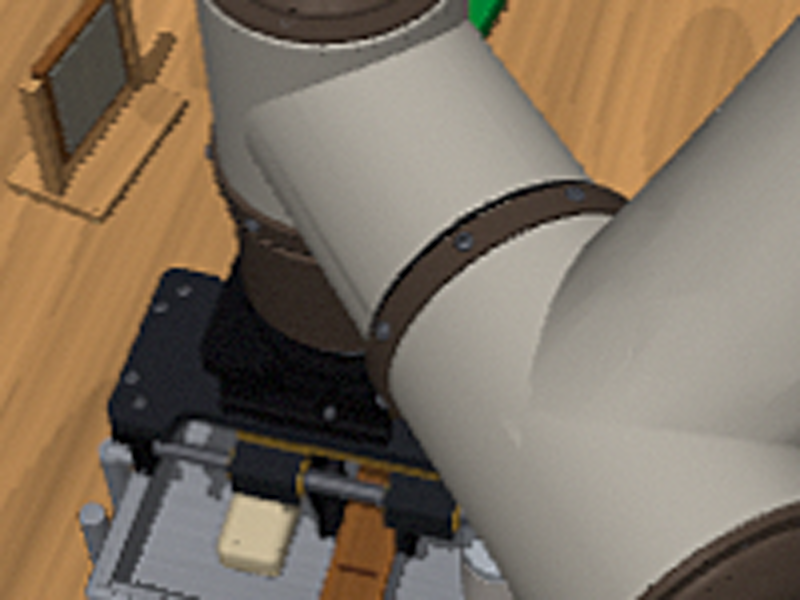

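```bash
python3 -m inch '[{"fingers":1.8,"delta_pos":[0,0,0.1],"spin":0},{"fingers":1.8,"delta_pos":[0,0,0.2],"spin":0},{"fingers":1.8,"delta_pos":[0,0,0.2],"spin":0}]'
```

```text
time_s: 32.65
tcp_pos: [0.5505, 0.3146, 0.0387]
ee_rot: [[0.034, -0.999, 0.0], [-0.999, -0.034, 0.0], [-0.0, -0.0, -1.0]]
wrist_force: [0.4, -0.4, 0.2]
gripper_width: 0.288
```

```bash
python3 -m inch '[{"fingers":1.8,"delta_pos":[0,0,0.1],"spin":0},{"fingers":1.8,"delta_pos":[0,0,0.1],"spin":0},{"fingers":1.8,"delta_pos":[0,0,0.1],"spin":0}]'
python3 -m inch '[{"fingers":2.8,"delta_pos":[0,0,0],"spin":0},{"fingers":3.4,"delta_pos":[0,0,0],"spin":0},{"fingers":4,"delta_pos":[0,0,0],"spin":0},{"fingers":4,"delta_pos":[0,0,0],"spin":0},{"fingers":4,"delta_pos":[0,0,-1],"spin":0},{"fingers":4,"delta_pos":[0,0,-3],"spin":0},{"fingers":4,"delta_pos":[0,0,-7],"spin":0},{"fingers":4,"delta_pos":[0,0,-11],"spin":0},{"fingers":4,"delta_pos":[0,0,-14],"spin":0},{"fingers":4,"delta_pos":[0,0,-14],"spin":0},{"fingers":4,"delta_pos":[0,0,-14],"spin":0}]'
python3 -c "
from h import *
rows(.4,.0,.25,181.9)
save('wrist','w20')"
```

```text
time_s: 32.95
tcp_pos: [0.5505, 0.3146, 0.0386]
ee_rot: [[0.034, -0.999, 0.001], [-0.999, -0.034, 0.0], [-0.0, -0.001, -1.0]]
wrist_force: [-1.9, 0.4, 6.0]
gripper_width: 0.292
time_s: 34.05
tcp_pos: [0.5505, 0.3147, 0.1788]
ee_rot: [[0.033, -0.999, 0.001], [-0.999, -0.033, 0.002], [-0.002, -0.001, -1.0]]
wrist_force: [0.3, 0.4, -0.2]
gripper_width: 0.466
t 34.05 tcp [0.5505 0.3147 0.1788] jaw -178.09 J6 -42.4 F [ 0.3  0.4 -0.2] w 4.05 | delta [30.94 16.08 -7.2 ] spin 0.01
```

View pics/w20.png

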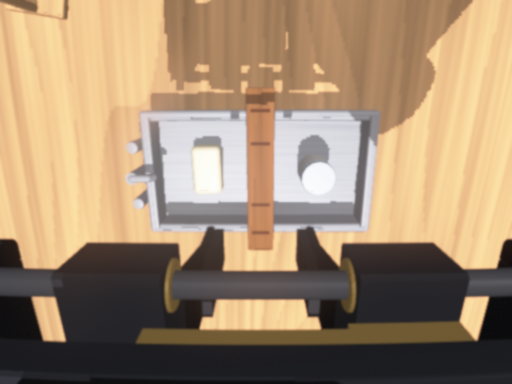

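The board lies across the middle of the tub, with the soap on one side and the jar on the other. I'll back the arm off and verify everything from the fixed cameras.

```bash
python3 -m inch '[{"fingers":4,"delta_pos":[0,0,-8],"spin":0},{"fingers":4,"delta_pos":[0,0,-8],"spin":0},{"fingers":4,"delta_pos":[31,16,-8],"spin":0},{"fingers":4,"delta_pos":[31,16,-8],"spin":0},{"fingers":4,"delta_pos":[31,16,-8],"spin":0},{"fingers":4,"delta_pos":[31,16,-8],"spin":0},{"fingers":4,"delta_pos":[31,16,-8],"spin":0},{"fingers":4,"delta_pos":[31,16,-8],"spin":0},{"fingers":4,"delta_pos":[31,16,-8],"spin":0},{"fingers":4,"delta_pos":[31,16,-8],"spin":0},{"fingers":4,"delta_pos":[31,16,-8],"spin":0},{"fingers":4,"delta_pos":[31,16,-8],"spin":0}]'
python3 -c "
from h import *
save('top','t21',(110,110,420,280),2.5);save('side','s21')
I=np.load('pics/s21.npy');cv2.imwrite('pics/s21a.png',cv2.resize(I[100:384,160:380],None,fx=2.1,fy=2.1,interpolation=cv2.INTER_CUBIC)[:,:,::-1])
cv2.imwrite('pics/s21b.png',cv2.resize(I[270:384,170:340],None,fx=4.5,fy=4.5,interpolation=cv2.INTER_CUBIC)[:,:,::-1])"
```

```text
time_s: 35.3
tcp_pos: [0.4012, -0.0003, 0.257]
ee_rot: [[0.034, -0.999, -0.001], [-0.999, -0.034, -0.0], [0.0, 0.001, -1.0]]
wrist_force: [-0.1, 0.3, -0.4]
gripper_width: 0.457
```

View pics/t21.png

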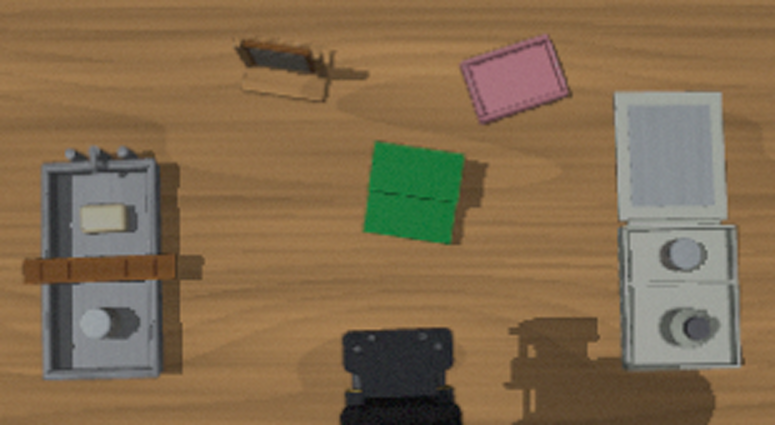

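View pics/s21a.png

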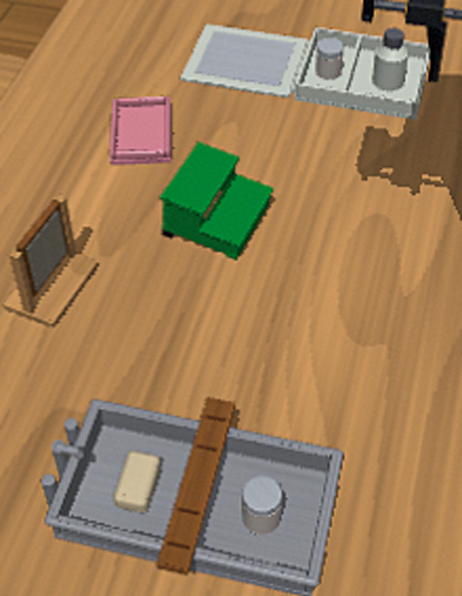

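View pics/s21b.png

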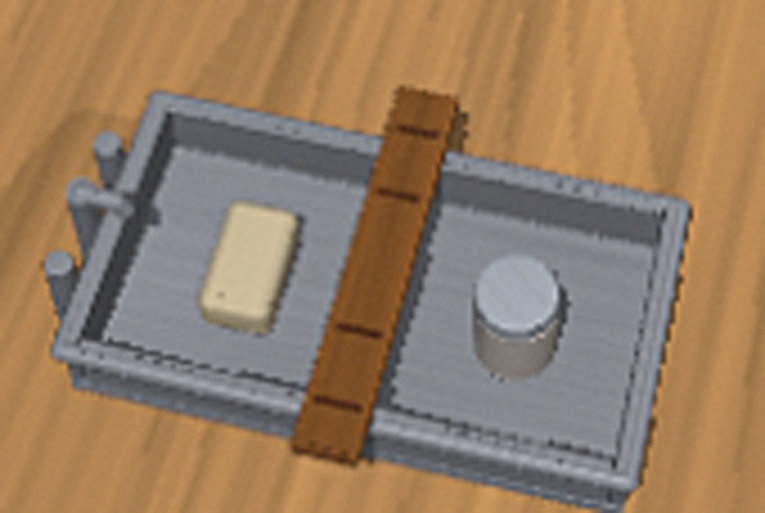

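```bash
python3 -c "
from h import *
ct,cs=get_calibration('top'),get_calibration('side')
T=lambda *p:(np.array(p,float)+.5)/2.5-.5+110
S=lambda *p:(np.array(p,float)+.5)/4.5-.5+[170,270]
b=tri(ct,T((23,261),(175,254),(176,277),(25,285)),cs,S((293,448),(399,87),(459,100),(355,461)))
print('board',b.round(4),b.mean(0).round(4))
t=tri(ct,T((42,166),(158,158),(158,378),(43,379)),cs,S((53,350),(155,93),(689,204),(635,487)));print('tub',t.mean(0).round(4))
print('bd ang',np.degrees(np.arctan2(*(b[1]+b[2]-b[0]-b[3])[[1,0]])))
print('jar tub',tri(ct,T((95,323)),cs,S((517,292))).round(4))
print('jar cab',plane(ct,T((685,253)),.046).round(4),'cap',plane(ct,T((697,328)),.078).round(4))
print('stool lo front',plane(ct,T((363,231),(452,243)),.03).mean(0).round(4))
A=cv2.imread('pics/top0.png')[:,:,::-1].astype(int);B=np.load('pics/t21.npy').astype(int)
g=lambda I:(I[:,:,1]>I[:,:,0]+30)&(I[:,:,1]>I[:,:,2]+30)
pk=lambda I:(I[:,:,0]>I[:,:,1]+35)&(I[:,:,2]>I[:,:,1]+10)
for m in(g,pk):
  for I in(A,B):
    y,x=np.nonzero(m(I)[110:220,200:345]);print(len(x),x.mean().round(2),y.mean().round(2))
d=np.abs(A-B).sum(2)[120:155,195:250];print('mirror diff',(d>60).sum())
"
```

```text
board [[0.5578 0.3892 0.0435 0.0012]
 [0.5649 0.2294 0.0425 0.001 ]
 [0.5405 0.2282 0.0411 0.0028]
 [0.5339 0.3871 0.0421 0.0007]] [0.5493 0.3085 0.0423 0.0014]
tub [0.5498 0.3103 0.0349 0.0012]
bd ang -87.55259366479156
jar tub [[0.4942 0.3097 0.049  0.0012]]
jar cab [[ 0.5637 -0.2924  0.046 ]] cap [[ 0.4881 -0.2924  0.078 ]]
stool lo front [ 0.5828 -0.0092  0.03  ]
1332 75.24 74.72
1297 74.97 76.6
127 117.16 30.94
266 116.03 31.29
mirror diff 0
```

```bash
python3 -c "
from station import *
print(finish_job())"
```

```text
the job is handed in; nothing more can be done
None
```

Both kits are made up and the job is handed in, at about 35 s on the robot's clock. The hand-in reported no verdict. My last checks used the fixed cameras with the arm backed clear, and none of them failed.

**Bath kit**
- **Board:** measured about 2 mm from the tub's centre and about 1° off square. All four corners of its top face read 41–44 mm high, so it lies flat on both sides of the rim.
- **Soap and jar:** the soap lies flat on one side of the board and a jar stands on the other. The jar's lid read 49 mm high, against 48 mm expected for a jar on the tub floor.

**Medicine kit**
- **Bottle and other jar:** the bottle stands in the large compartment and the jar in the small one. Each is within a few millimetres of where I aimed.

**Things that had to stay put**
- **Stool:** it did not visibly move during a 12 mm test pull. After the full draw its front edge read about 2 mm nearer the robot and its outline in the top view had shifted about 2 pixels. That fits the front bar sinking to the table, but I did not separate tilt from sliding.
- **Mirror:** its picture is unchanged.
- **Dish:** its image centre shifted about 1 pixel. The colour match picked out very different areas before and after (127 and 266 pixels), so that check is rough. It looks unmoved, and the gripper never worked near it.

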